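# Turn the acrylic organiser's insert bin over to the polish tins

### The arm

A 6-joint arm with a two-finger parallel gripper is mounted at the origin on the work surface. World frame = base frame: x ahead of the robot, y to its left, z up, the work surface at z = 0. Lengths are in m, angles in rad, forces in N, time in s.
With the tool pointing down it reaches from about 0.375 to 0.9 m from the base axis. Payload 3.1 kg.
Tool frame: the origin (TCP) lies midway between the tips of the shut fingers; the grasp point (between the pads) lies robot.grip_depth behind it (robot.grip_depth is the distance from the TCP to the grasp point, in m); z points along the fingers, y is the line along which they close (so a half turn about z gives the same grasp; the last joint's range is limited). The gripper opens to 87 mm and grips with 3 to 60 N. Pads are 19 mm wide; open, the fingers measure 117 mm over their backs; the gripper's body (75 mm by 190 mm) begins 51 mm behind the grasp point.
Start: joints at [1.091, 0.527, 1.433, -0, 1.181, -0.178], TCP at [0.185, 0.597, 0.223] pointing down, gripper open.
Joint ranges: [-3.08, 3.08], [-0.75, 2.2], [0.22, 2.44], [-1.43, 4.57], [0, 2.65], [-2.85, 2.85]. Speed limits (rad/s): [2.79, 2.79, 3.14, 3.14, 3.14, 3.14].

### API

Orientations are given as a unit quaternion [x, y, z, w].
In Python, from rig import robot gives the robot as it stands.
- The arm moves only by the shell command python3 nudge.py 'ROWS' [OPENING] [FORCE]. ROWS is a JSON list of rows, 1 to 20 of them, each of 4 numbers: dx, dy, dz in m, then a turn about the tool's z in rad; each row shifts and turns the commanded pose from where the row before left it, along the tool's axes as they then stand; what a row does not reach is not made up. A row lasts 1/12 s, in which the tool goes at most 0.0417 m and 0.125 rad, less where a joint would pass 70% of its speed; a pose out of reach is approached as far as the arm can. OPENING is the finger opening in m, set as the command begins (- or left out keeps the last). The fingers move at their own pace and stop on an object; FORCE is the grip in N (left out, the last holds). Time passes only in rows, so rows that do not move let the fingers close. It prints the time, the measured TCP pose, the force, the opening and the grip force at its end. Input that does not fit is refused with a message, and nothing moves.
- robot.get_obs(): the state, without advancing time (a new reading comes with each control period).
- robot.camera(name): name is "scene" or "side" or "wrist"; returns a dict with "img" (480x640x3 uint8, red, green, blue), "fx", "fy", "cx", "cy" (pixels), "k1" (the pictures are not rectified: a ray, as slopes to the right and down, at radius r is drawn at 1 + k1 r^2 times it, then the intrinsics apply), "xyz" and "attitude" of the camera in the world. Camera axes: x right, y down, z forward; pixel columns grow to the right and rows downward; lengths in m; the calibration is good to about 2 mm. A picture is of the moment at which its call begins. There is no depth.
- robot.hand_in(): hands the job in; it is judged then, once.
The state is a dict: "time": time; "q": joint angles; "joint_velocities": joint speeds; "joint_torque": joint torques, N m; "position": TCP position; "tool_rot": TCP orientation; "ft_force": force on the tool from outside, world axes, zero at the start; "moment": the same for the moment, N m; "grip_width": finger opening in m; "grip_force": force on a finger pad.
Only numpy, scipy, OpenCV 4.12 (cv2) and the standard library are available. Lean on these libraries where they do the work, as an engineer would, in place of code of your own. Each camera call takes 0.05 s, during which the arm holds its last target. There are 200 camera calls.

### The job

Swing the organiser's flip lid open by its handle, lift the insert bin straight up out of the frame with its cedar balls still in it, and tip all the balls out into the grey tub. Put the empty bin back fully home in the organiser the same way round, put every polish tin from the ledge into the bin (they may be stacked), and shut the lid completely. Leave the balls in the tub, and do not disturb the brush, the shoe horn and the jar.

Things in the scene. Friction and masses are not known exactly. Their poses are not given: they have to be found in the camera images.
- organiser: clear acrylic organiser frame fixed to the ledge: open-topped box, outer 177 (its x) x 165 (its y) x 94 mm high, walls and base 6 mm, one bay 165 x 153 mm inside holding the insert bin. Origin: centre of its underside, z up; its -x side faces the robot, the lid is hinged along its +x rim.
- bay (a point): centre of the bay's floor, 6 mm above the ledge, axes as the organiser's. With the bin home, the bin's origin and axes coincide with this point and its axes.
- lid (a joint): opening angle of the clear flip lid, a 5 mm plate (rad): 0 shut, 1.8 the stop, leaning back past upright. Starts shut or slightly ajar, no lock. Stiff hinge: it stays wherever it is left; about 2 to 3 N at the handle moves it. Axis: the organiser's y through lid_hinge, 93 mm to +x of the organiser's centre, 96.5 mm above the ledge.
- lid_handle (a point): middle of the lid's handle: round steel bar, 10 mm thick, along the organiser's y, in the plane of the lid, 38 mm beyond its free edge (219.5 mm from the hinge axis), on two arms 116 mm apart. Shut, it stands 38 mm in front of the organiser's robot-side wall, 96.5 mm high, free above and below; it can be pinched from above at every lid angle.
- lid_hinge (a point): middle of the lid's hinge axis
- bin: white insert bin, 161 (x) x 149 (y) mm, rim 50 mm high, walls and floor 4 mm, 0.3 kg, loose in the bay with 2 mm play each side. A grip panel divides it along y into two lanes 70 mm wide, centred at x = -41 and +41. The -y end wall is a sloping chute, from the floor at y = -30 out to the rim at y = -74: things pour out over it; level floor y from -30 to +70. Origin: centre of its underside, z up.
- bin_grip (a point): point on the bin's upright grip panel, 10 mm to +y of the bin's centre and 66 mm above its underside: pinch it here from above, across the bin's x. The panel is 12 mm thick (x from -6 to +6), y from -32 to +68, and tops out 82 mm above the bin's underside, 32 mm above the rim.
- tub: grey plastic tub, open on top, 220 x 220 mm outside, 70 mm high, wall 5 mm, fixed to the ledge. Origin at the centre of its underside, z up.
- ball0: cedar ball, 40 mm diameter, 0.03 kg, rolls freely, starts in a lane of the insert bin; origin at its centre. May be absent (None): two to four of the four balls are there.
- ball1: cedar ball, 40 mm diameter, 0.03 kg, rolls freely, starts in a lane of the insert bin; origin at its centre. May be absent (None): two to four of the four balls are there.
- ball2: cedar ball, 40 mm diameter, 0.03 kg, rolls freely, starts in a lane of the insert bin; origin at its centre. May be absent (None): two to four of the four balls are there.
- ball3: cedar ball, 40 mm diameter, 0.03 kg, rolls freely, starts in a lane of the insert bin; origin at its centre. May be absent (None): two to four of the four balls are there.
- tin0: closed flat round metal polish tin, 60 mm diameter and 26 mm high, 0.09 kg, lying flat; origin at the centre of its underside, z up. May be absent (None): two or three of the three tins are there.
- tin1: closed flat round metal polish tin, 60 mm diameter and 26 mm high, 0.09 kg, lying flat; origin at the centre of its underside, z up. May be absent (None): two or three of the three tins are there.
- tin2: closed flat round metal polish tin, 60 mm diameter and 26 mm high, 0.09 kg, lying flat; origin at the centre of its underside, z up. May be absent (None): two or three of the three tins are there.
- brush: bystander: beech shoe brush, 160 x 48 x 45 mm, origin under its centre
- shoehorn: bystander: flat chrome shoe horn, 208 mm long, origin near its middle
- jar: bystander: amber glass jar with a black cap, 70 mm diameter, 110 mm high, origin under its centre

How it is judged:
On the way, in this order (a step that is already met when the one before it is completed fails the run):
1. the lid is swung open, past 80 degrees (value of joint lid above 1.4 rad), for 0.2 s.
2. the bin is lifted clear above the frame, upright, with all its balls in it (z of bin in the frame of organiser above 0.1 m and angle between bin's own z axis and vertical below 0.3 rad and x of ball0 in the frame of bin between -0.08 and 0.08 m and y of ball0 in the frame of bin between -0.075 and 0.075 m and z of ball0 in the frame of bin between 0 and 0.06 m and x of ball1 in the frame of bin between -0.08 and 0.08 m and y of ball1 in the frame of bin between -0.075 and 0.075 m and z of ball1 in the frame of bin between 0 and 0.06 m and x of ball2 in the frame of bin between -0.08 and 0.08 m and y of ball2 in the frame of bin between -0.075 and 0.075 m and z of ball2 in the frame of bin between 0 and 0.06 m and x of ball3 in the frame of bin between -0.08 and 0.08 m and y of ball3 in the frame of bin between -0.075 and 0.075 m and z of ball3 in the frame of bin between 0 and 0.06 m), for 0.2 s.
3. the bin is tipped over the tub, by 30 degrees or more (angle between bin's own z axis and vertical above 0.52 rad and horizontal distance between bin and tub below 0.2 m), for 0.05 s.
4. all balls lie in the tub (x of ball0 in the frame of tub between -0.105 and 0.105 m and y of ball0 in the frame of tub between -0.105 and 0.105 m and z of ball0 in the frame of tub between 0 and 0.065 m and x of ball1 in the frame of tub between -0.105 and 0.105 m and y of ball1 in the frame of tub between -0.105 and 0.105 m and z of ball1 in the frame of tub between 0 and 0.065 m and x of ball2 in the frame of tub between -0.105 and 0.105 m and y of ball2 in the frame of tub between -0.105 and 0.105 m and z of ball2 in the frame of tub between 0 and 0.065 m and x of ball3 in the frame of tub between -0.105 and 0.105 m and y of ball3 in the frame of tub between -0.105 and 0.105 m and z of ball3 in the frame of tub between 0 and 0.065 m), for 0.2 s.
5. the bin is fully home in the organiser again, the same way round (x of bin in the frame of bay between -0.006 and 0.006 m and y of bin in the frame of bay between -0.006 and 0.006 m and z of bin in the frame of bay between -0.004 and 0.005 m and angle between bin's own z axis and vertical below 0.08 rad and angle between the y axis of bin and the y axis of organiser, either way round below 0.1 rad and y of bin_grip in the frame of bay between 0 and 0.03 m), for 0.2 s.
6. every tin is in the bin (x of tin0 in the frame of bin between -0.08 and 0.08 m and y of tin0 in the frame of bin between -0.075 and 0.075 m and z of tin0 in the frame of bin between -0.002 and 0.06 m and x of tin1 in the frame of bin between -0.08 and 0.08 m and y of tin1 in the frame of bin between -0.075 and 0.075 m and z of tin1 in the frame of bin between -0.002 and 0.06 m and x of tin2 in the frame of bin between -0.08 and 0.08 m and y of tin2 in the frame of bin between -0.075 and 0.075 m and z of tin2 in the frame of bin between -0.002 and 0.06 m), for 0.2 s.
At the end, for the whole second after the job is handed in: Lid shut (within 0.05 rad), bin home in the organiser (within 6 mm sideways and 5 mm in height, upright within 0.08 rad, the same way round as at the start), every tin at rest inside the bin, every ball inside the tub (all of step 4 and all of step 6 and value of joint lid below 0.05 rad and x of bin in the frame of bay between -0.006 and 0.006 m and y of bin in the frame of bay between -0.006 and 0.006 m and z of bin in the frame of bay between -0.004 and 0.005 m and angle between bin's own z axis and vertical below 0.08 rad and angle between the y axis of bin and the y axis of organiser, either way round below 0.1 rad and y of bin_grip in the frame of bay above 0 m and linear speed of each of tin0, tin1, tin2 below 0.03 m/s); the robot touches nothing.
It fails at once if the brush is moved more than 40 mm (distance of brush from where it was at the start of the episode above 0.04 m).
It fails at once if the shoehorn is moved more than 40 mm (distance of shoehorn from where it was at the start of the episode above 0.04 m).
It fails at once if the jar is moved more than 40 mm (distance of jar from where it was at the start of the episode above 0.04 m).
Of ball0, ball1, ball2, ball3 only 2 to 4 are there at a start; the rules pass over those that are not, and their reading is None.
Of tin0, tin1, tin2 only 2 to 3 are there at a start; the rules pass over those that are not, and their reading is None.
At some moment in a run one of tin0, tin1, tin2 may be knocked a few centimetres aside while the robot is not near it.
It also fails if it takes over 210 s, if anything falls off the work surface, if the arm or the gripper's body presses on something with over 40 N, if the wrist force passes 120 N, or if a joint passes its speed limit or range.

## Working session

There is one attempt and no reset: what is moved stays moved. The work goes in short steps, Python scripts to look and compute and a shell command to move; the robot and the scene stay as the last step left them, time stands still between calls to the robot, and variables do not carry over. Pictures are saved under pics/ and viewed, at most 14 in all, crops included, and the job is handed in when it is done.

```bash
ls; mkdir -p pics
python3 - <<'E'
from rig import robot
import cv2
print(robot.get_obs(), robot.grip_depth)
for n in ("scene","side","wrist"):
    c=robot.camera(n); cv2.imwrite(f"pics/{n}0.png",c["img"][...,::-1])
    print({k:v for k,v in c.items() if k!="img"})
E
```

```text
nudge.py
pics
rig.py
{'time': 0.0, 'q': array([ 1.09150382e+00,  5.28458404e-01,  1.43390160e+00,  6.87423571e-07,
        1.18140647e+00, -1.78494673e-01]), 'joint_velocities': array([-0.00072719, -0.0011371 , -0.00042496, -0.00046535,  0.00021227,
        0.00058837]), 'joint_torque': array([ 3.62709193e-05, -4.40045214e+01, -1.76591223e+01,  6.31630886e-02,
        5.81114867e-02, -1.72414275e-04]), 'position': array([0.18480002, 0.59628386, 0.22157664]), 'tool_rot': array([ 1.49832601e-01,  9.88710782e-01, -1.02855143e-03, -3.51369255e-04]), 'ft_force': array([-0.64716471, -0.47750863, -0.28081964]), 'moment': array([ 0.02245397,  0.03693704, -0.03927193]), 'grip_force': 0.0, 'grip_width': 0.08697564594085828} 0.0187
{'fx': 542.0772548970182, 'fy': 542.0772548970182, 'cx': 312.2368879399409, 'cy': 242.69180690600592, 'k1': -0.15017126171380263, 'xyz': array([ 1.54834188, -0.62354659,  0.89269388]), 'attitude': array([ 0.77737624,  0.43050122, -0.21718267, -0.40396358])}
{'fx': 486.6652509044867, 'fy': 486.6652509044867, 'cx': 308.6769931517257, 'cy': 242.3588141040182, 'k1': -0.06810345765188132, 'xyz': array([0.23702145, 0.63884709, 0.75433989]), 'attitude': array([-0.24050612,  0.87518335, -0.40727979,  0.10165671])}
{'fx': 334.0156559126012, 'fy': 334.0156559126012, 'cx': 316.00830575169107, 'cy': 240.29927543480844, 'k1': 0.012724796427406765, 'xyz': array([0.10806633, 0.6203497 , 0.38307938]), 'attitude': array([0.79597734, 0.5870837 , 0.08636325, 0.1195583 ])}
```
View pics/scene0.png

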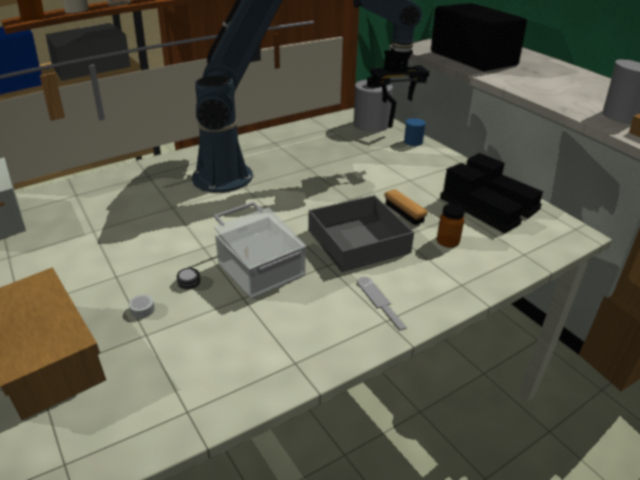

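View pics/side0.png

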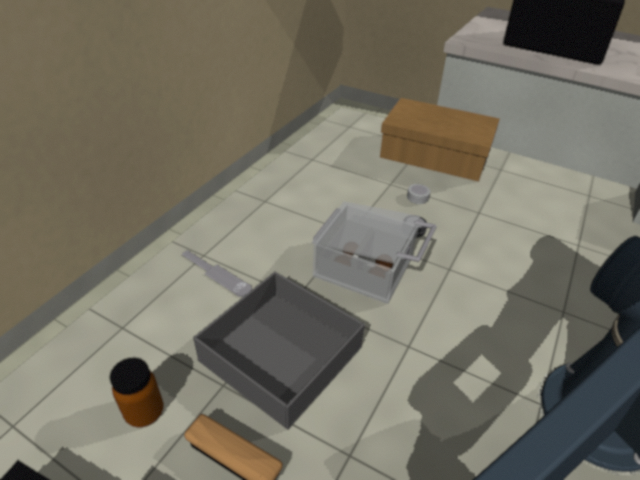

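The scene camera shows the organiser at about (262,250), the tub at (360,232), and tins at (141,306) and (188,277). The side camera shows the organiser at (370,250), the tub at (280,345), and tins at (418,195) and (418,226), with the second partly behind the handle. I'll zoom in on the organiser and tub in both views.

Create h.py:
```python
import numpy as np, cv2
from scipy.spatial.transform import Rotation as R
from rig import robot
def K(c): return np.array([[c["fx"],0,c["cx"]],[0,c["fy"],c["cy"]],[0,0,1.]]), np.array([c["k1"],0,0,0.])
def proj(c,P):
    k,d=K(c); r=R.from_quat(c["attitude"]).inv()
    return cv2.projectPoints(np.atleast_2d(np.asarray(P,float)),r.as_rotvec(),-r.apply(c["xyz"]),k,d)[0][:,0]
def plane(c,uv,z):
    k,d=K(c); n=cv2.undistortPoints(np.asarray(uv,float).reshape(-1,1,2),k,d)[:,0]
    v=R.from_quat(c["attitude"]).apply(np.c_[n,np.ones(len(n))])
    return c["xyz"]+v*((np.asarray(z)-c["xyz"][2])/v[:,2])[:,None]
def snap(name,fn,box=None,s=1):
    c=robot.camera(name); im=c["img"][...,::-1]
    if box: x,y,w,h=box; im=im[y:y+h,x:x+w]
    cv2.imwrite("pics/"+fn+".png",cv2.resize(im,None,fx=s,fy=s,interpolation=cv2.INTER_CUBIC)); return c
def tf(p,yaw,P): return np.asarray(p)+R.from_euler('z',yaw).apply(P)
def tool(d):  # world displacement -> tool axes
    return R.from_quat(robot.get_obs()["tool_rot"]).inv().apply(d).round(4)
```

Run:
```python
import cv2
from h import *
c=snap("scene","sceneA",(120,170,320,150),2.5)
c2=snap("side","sideA",(180,180,280,250),2.4)
print(plane(c,[(141,299),(188,271)],.026)); print(plane(c2,[(418,191),(418,222)],.026))
```

```text
[[ 0.5046754  -0.44530953  0.026     ]
 [ 0.46160834 -0.30458771  0.026     ]]
[[ 0.51507346 -0.44332909  0.026     ]
 [ 0.46728239 -0.31485002  0.026     ]]
```

View pics/sceneA.png

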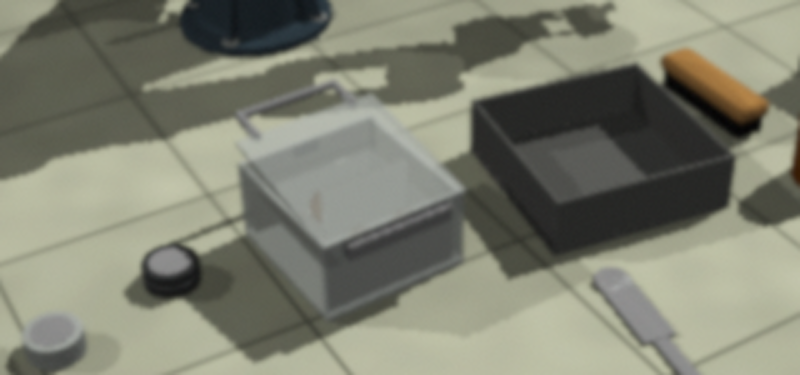

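View pics/sideA.png

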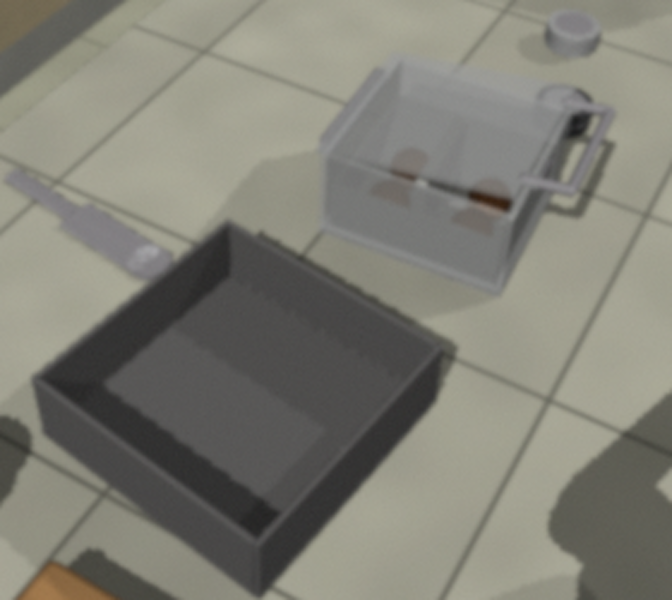

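```bash
cat > fit.py <<'E'
from h import *
from scipy.optimize import least_squares
S=robot.camera("scene"); D=robot.camera("side")
s=lambda L:np.array(L)/2.5+[120,170]
d=lambda L:np.array(L)/2.4+[180,180]
a,b=.0885,.0825
OS=s([(330,318),(462,258),(240,115),(335,84)]); OD=d([(498,293),(325,228),(575,190),(610,108)])
def org(p):
    l=p[3]; hx,hz=.093-.2195*np.cos(l),.0965+.2195*np.sin(l); o=[p[0],p[1],0]
    return np.r_[proj(S,tf(o,p[2],[(a,-b,0),(a,b,0),(hx,-.06,hz),(hx,.06,hz)]))-OS,
                 proj(D,tf(o,p[2],[(-a,b,0),(a,b,0),(hx,.06,hz),(hx,-.06,hz)]))-OD].ravel()
r=least_squares(org,[.47,-.13,0,0]); print("org",r.x.round(4),np.abs(r.fun).reshape(-1,2).round(1).tolist())
t=.11; q=[(t,-t,.07),(t,t,.07),(-t,t,.07),(-t,-t,.07)]
TS=s([(558,200),(732,157),(640,66),(473,102)]); TD=d([(228,222),(40,380),(258,542),(441,348)])
f=lambda p:np.r_[proj(S,tf([p[0],p[1],0],p[2],q))-TS,proj(D,tf([p[0],p[1],0],p[2],q))-TD].ravel()
r=least_squares(f,[.5,.15,0]); print("tub",r.x.round(4),np.abs(r.fun).reshape(-1,2).round(1).tolist())
TI=[(s([(55,328)]),d([(573,22)])),(s([(172,258)]),d([(566,98)]))]
for A,B in TI:
    print("tin",plane(S,A,.026),plane(D,B,.026))
print("jar",plane(D,[(137,410)],0),"brush",plane(D,[(232,455)],.04),"horn",plane(D,[(190,255),(243,290)],.0))
E
python3 fit.py
```

```text
org [ 0.5223 -0.1263  0.0666  0.1249] [[1.1, 1.7], [0.2, 1.7], [2.0, 0.3], [0.9, 1.0], [1.3, 2.0], [2.4, 1.8], [1.2, 0.2], [0.5, 0.4]]
tub [ 0.5525  0.1738 -0.1444] [[1.0, 0.8], [1.5, 0.9], [1.4, 2.3], [1.4, 1.6], [0.2, 1.9], [4.0, 1.6], [0.0, 2.1], [2.0, 1.3]]
tin [[ 0.51379821 -0.44574499  0.026     ]] [[ 0.51642693 -0.45272866  0.026     ]]
tin [[ 0.47124721 -0.30623922  0.026     ]] [[ 0.47354893 -0.31646294  0.026     ]]
jar [[0.7000168  0.40172229 0.        ]] brush [[0.49862513 0.39439165 0.04      ]] horn [[ 8.84308959e-01  4.80174558e-02 -1.11022302e-16]
 [ 7.13164615e-01  7.50309714e-02  0.00000000e+00]]
```

```bash
python3 nudge.py '[[0,0,0,0.12],[0,0,0,0.12],[0,0,0,0.12],[0,0,0,0.12],[0,0,0,0.12],[0,0,0,0.12],[0,0,0,0.12],[0,0,0,0.12],[0,0,0,0.12],[0,0,0,0.12]]' 0.087
cat >> h.py <<'E'
OY=0.0666
def st():
    o=robot.get_obs(); r=R.from_quat(o["tool_rot"]).as_matrix()
    print("t %.1f pos %s psi %.4f F %s w %.4f gf %.1f q %s"%(o["time"],o["position"].round(4),np.arctan2(r[1,1],r[0,1]),o["ft_force"].round(1),o["grip_width"],o["grip_force"],o["q"].round(2)))
def to(*p): print("to",p,tool(np.array(p)-robot.get_obs()["position"]))
E
python3 -c "
from h import *
st(); to(.45,.28,.30)"
```

```text
time: 1.18
position: [0.1851, 0.5969, 0.2225]
tool_rot: [0.684, 0.729, -0.0, 0.0]
ft_force: [-0.5, -0.5, -0.1]
grip_width: 0.0872
grip_force: 0.0
t 1.2 pos [0.1851 0.5969 0.2225] psi 0.0641 F [-0.5 -0.5 -0.1] w 0.0872 gf 0.0 q [ 1.09  0.53  1.43 -0.    1.18  1.03]
to (0.45, 0.28, 0.3) [-0.3332  0.244  -0.0775]
```

```bash
python3 nudge.py '[[-0.0303,0.0222,-0.007,0],[-0.0303,0.0222,-0.007,0],[-0.0303,0.0222,-0.007,0],[-0.0303,0.0222,-0.007,0],[-0.0303,0.0222,-0.007,0],[-0.0303,0.0222,-0.007,0],[-0.0303,0.0222,-0.007,0],[-0.0303,0.0222,-0.007,0],[-0.0303,0.0222,-0.007,0],[-0.0303,0.0222,-0.007,0],[-0.0303,0.0222,-0.007,0]]' >/dev/null; python3 nudge.py '[[-0.039,-0.0035,0,0],[-0.039,-0.0035,0,0],[-0.039,-0.0035,0,0],[-0.039,-0.0035,0,0],[-0.039,-0.0035,0,0],[-0.039,-0.0035,0,0],[-0.039,-0.0035,0,0],[-0.039,-0.0035,0,0],[-0.039,-0.0035,0,0],[-0.039,-0.0035,0,0],[-0.039,-0.0035,0,0],[0,0,0,0],[0,0,0,0]]'; python3 -c "
from h import *
st(); snap('wrist','w1'); to(.398,-.1346,.16)"
```

```text
time: 3.18
position: [0.4436, -0.1512, 0.2995]
tool_rot: [0.684, 0.73, 0.0, 0.0]
ft_force: [-0.4, 0.5, 0.5]
grip_width: 0.087
grip_force: 0.0
t 3.2 pos [ 0.4436 -0.1512  0.2995] psi 0.0654 F [-0.4  0.5  0.5] w 0.0870 gf 0.0 q [-0.57  0.22  1.71  0.    1.22 -0.63]
to (0.398, -0.1346, 0.16) [ 0.0177 -0.0441  0.1394]
```

View pics/w1.png

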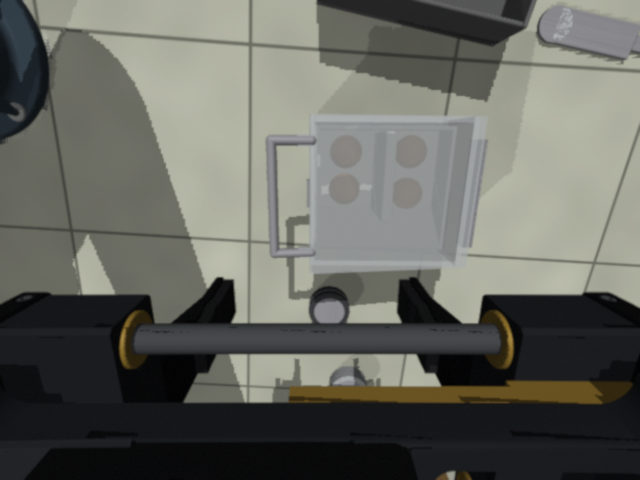

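Run:
```python
from h import *
c=snap("wrist","w1c",(250,95,260,200),3)
np.save("w1.npy",c,allow_pickle=True)
```

```text
(no output)
```

View pics/w1c.png

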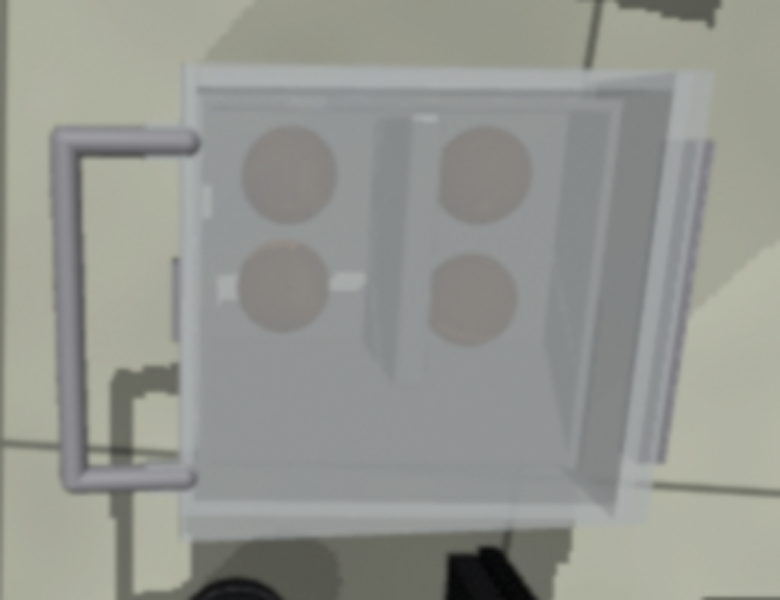

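Run:
```python
from h import *
from scipy.optimize import least_squares
c=np.load("w1.npy",allow_pickle=True).item()
w=lambda L:np.array(L)/3+[250,95]
M=w([(66,141),(75,477),(425,118),(411,381)])
def g(p):
    l=p[3]; hx,hz=.093-.2195*np.cos(l),.0965+.2195*np.sin(l)
    return (proj(c,tf([p[0],p[1],0],p[2],[(hx,.058,hz),(hx,-.058,hz),(0,.068,.088),(0,-.032,.088)]))-M).ravel()
r=least_squares(g,[.522,-.126,.066,.12]); print(r.x.round(4),r.fun.round(2))
x,y,a,l=r.x; print("handle",tf([x,y,0],a,(.093-.2195*np.cos(l),0,.0965+.2195*np.sin(l))))
print("tin",plane(c,[(329,312),(348,378)],.026))
```

```text
[ 0.5228 -0.126   0.0653  0.102 ] [-0.82  0.32  0.11 -0.08  1.14 -1.89 -0.39  2.01]
handle [ 0.39772108 -0.13422367  0.11883988]
tin [[ 0.47284128 -0.30954969  0.026     ]
 [ 0.51135275 -0.42165998  0.026     ]]
```

```bash
python3 nudge.py '[[0.0045,-0.011,0.02,0],[0.0045,-0.011,0.02,0],[0.0045,-0.011,0.02,0],[0.0045,-0.011,0.02,0],[0,0,0.02,0],[0,0,0.02,0],[0,0,0,0],[0,0,0,0]]' 0.034 20 >/dev/null; python3 nudge.py '[[0,0,0.02,0],[0,0,0.02,0],[0,0,0.02,0],[0,0,0.018,0],[0,0,0,0],[0,0,0,0]]' ; python3 nudge.py '[[0,0,0,0],[0,0,0,0],[0,0,0,0],[0,0,0,0],[0,0,0,0]]' 0 20; python3 -c "
from h import *
st()"
```

```text
time: 4.45
position: [0.3991, -0.134, 0.1021]
tool_rot: [0.682, 0.732, 0.0, 0.0]
ft_force: [-0.4, 0.3, 0.0]
grip_width: 0.034
grip_force: 0.0
time: 4.87
position: [0.398, -0.1344, 0.1021]
tool_rot: [0.682, 0.732, -0.0, -0.0]
ft_force: [-1.0, -4.0, 0.1]
grip_width: 0.0094
grip_force: 20.1
t 4.9 pos [ 0.398  -0.1344  0.1021] psi 0.0711 F [-1.  -4.   0.1] w 0.0094 gf 20.1 q [-0.59  0.49  2.05 -0.    0.61 -0.66]
```

```bash
python3 nudge.py '[[0,0.002,-0.0163,0.005],[0,0.004,-0.016,0],[0,0.005,-0.0157,0],[0,0.0058,-0.0154,0],[0,0.007,-0.0149,0],[0,0.0083,-0.0142,0],[0,0.0092,-0.0136,0],[0,0.0103,-0.0129,0],[0,0.0111,-0.0121,0],[0,0.0122,-0.0112,0],[0,0.0128,-0.0102,0],[0,0.0137,-0.0093,0],[0,0.0142,-0.0083,0],[0,0.0149,-0.0071,0],[0,0.0154,-0.006,0],[0,0.0157,-0.0048,0],[0,0.016,-0.0036,0],[0,0.0163,-0.0025,0],[0,0.0154,-0.001,0],[0,0.0153,-0.0002,0]]'; python3 nudge.py '[[0,0.0163,0.001,0],[0,0.0164,0.0024,0],[0,0,0,0],[0,0,0,0],[0,0,0,0]]'; python3 -c "
from h import *
st(); print(tf([.5225,-.126,.0965],.066,(.093-.2195*np.cos(1.75),0,.2195*np.sin(1.75)-.0187)))"
```

```text
time: 6.53
position: [0.6222, -0.1213, 0.2975]
tool_rot: [0.684, 0.73, -0.002, 0.0]
ft_force: [-3.0, -4.3, 2.0]
grip_width: 0.0092
grip_force: 20.0
time: 6.95
position: [0.6556, -0.1192, 0.294]
tool_rot: [0.684, 0.73, -0.0, 0.002]
ft_force: [1.9, -5.1, 1.0]
grip_width: 0.0094
grip_force: 20.0
t 7.0 pos [ 0.6556 -0.1192  0.294 ] psi 0.0645 F [ 1.9 -5.1  1. ] w 0.0094 gf 20.0 q [-0.35  0.52  1.24 -0.    1.38 -0.41]
[ 0.65433735 -0.11728608  0.29378492]
```

```bash
python3 nudge.py '[[0,0,0,0],[0,0,0,0],[0,0,-0.02,0],[0,0,-0.02,0],[0,0,-0.02,0],[0,0,0,0]]' 0.034; python3 nudge.py '[[0,-0.0332,0,0],[0,-0.0332,0,0],[0.003,-0.0332,0,0],[0.008,-0.0332,0,0],[0,0,0.03,0],[0,0,0.03,0],[0,0,0.03,0],[0,0,0,0],[0,0,0,0]]' 0.034 30; python3 -c "
from h import *
st(); snap('wrist','w2'); to(.5218,-.116,.057)"
```

```text
time: 7.45
position: [0.6561, -0.117, 0.3581]
tool_rot: [0.684, 0.73, 0.002, 0.003]
ft_force: [0.7, 0.6, 0.9]
grip_width: 0.0327
grip_force: 0.0
time: 8.2
position: [0.5201, -0.114, 0.2619]
tool_rot: [0.684, 0.73, -0.001, -0.003]
ft_force: [0.9, -0.5, 0.7]
grip_width: 0.0341
grip_force: 0.0
t 8.2 pos [ 0.5201 -0.114   0.2619] psi 0.0651 F [ 0.9 -0.5  0.7] w 0.0341 gf 0.0 q [-0.43  0.36  1.61  0.    1.18 -0.49]
to (0.5218, -0.116, 0.057) [-1.400e-03  2.000e-04  2.066e-01]
```

View pics/w2.png

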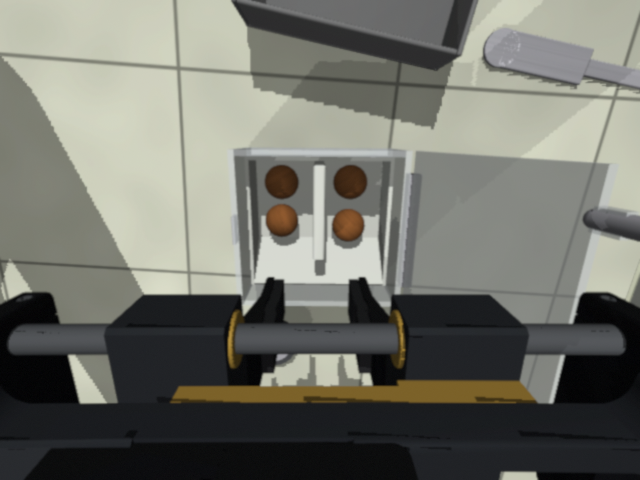

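The lid is open and leaning back on the right. Four balls sit either side of the panel, whose top face runs from (320,163) to (320,262).

Run:
```python
from h import *
c=robot.camera("wrist"); P=plane(c,[(320,163),(320,262)],.088); print(P)
im=c["img"].mean(2)
for v in (200,240,255):print(v,im[v,305:336].astype(int))
for z in (.088,):print(np.linalg.norm(P[0]-P[1]))
print(c["xyz"])
```

```text
[[ 0.52160253 -0.0577723   0.088     ]
 [ 0.52878883 -0.16153778  0.088     ]]
200 [108 108 108 108 108 120 163 200 212 214 214 214 214 214 213 207 186 146
 113 107 109 109 108 108 108 108 108 108 109 108 108]
240 [213 213 214 213 208 189 183 201 212 213 213 212 212 210 207 192 159 121
 123 169 204 213 213 213 213 212 200 163 119 103 102]
255 [214 214 214 213 208 191 185 201 212 212 212 211 210 210 207 189 149 111
 121 170 205 213 213 214 214 214 213 213 214 214 214]
0.10401403105480156
[ 0.51665503 -0.03469212  0.42502596]
```

```bash
python3 nudge.py '[[-0.0015,0.0005,0.03,0],[-0.0015,0,0.03,0],[0,0,0.03,0],[0,0,0.03,0],[0,0,0.03,0],[0,0,0.025,0],[0,0,0.015,0],[0,0,0.015,0],[0,0,0,0],[0,0,0,0]]'; python3 nudge.py '[[0,0,0,0],[0,0,0,0],[0,0,0,0],[0,0,0,0],[0,0,0,0],[0,0,0,0]]' 0 50; python3 -c "
from h import *
st()"
```

```text
time: 9.13
position: [0.5239, -0.1186, 0.0592]
tool_rot: [0.684, 0.73, 0.0, 0.001]
ft_force: [0.6, -0.2, -0.0]
grip_width: 0.0341
grip_force: 0.0
time: 9.63
position: [0.5227, -0.1183, 0.0593]
tool_rot: [0.684, 0.73, 0.0, 0.0]
ft_force: [-1.3, -0.5, 5.9]
grip_width: 0.0117
grip_force: 50.0
t 9.6 pos [ 0.5227 -0.1183  0.0593] psi 0.0649 F [-1.3 -0.5  5.9] w 0.0117 gf 50.0 q [-0.43  0.66  1.79 -0.    0.7  -0.5 ]
```

```bash
python3 nudge.py '[[0,0,-0.008,0],[0,0,-0.012,0],[0,0,-0.015,0],[0,0,-0.015,0],[0,0,-0.015,0],[0,0,-0.015,0],[0,0,-0.015,0],[0,0,-0.015,0],[0,0,-0.015,0],[0,0,-0.015,0],[0,0,-0.01,0],[0,0,0,0],[0,0,0,0],[0,0,0,0],[0,0,0,0]]'; python3 -c "
from h import *
st(); snap('side','s2',(180,100,320,250),2.4)"
```

```text
time: 10.88
position: [0.5218, -0.1177, 0.2073]
tool_rot: [0.684, 0.73, -0.0, -0.001]
ft_force: [0.4, 0.3, -3.8]
grip_width: 0.0117
grip_force: 50.0
t 10.9 pos [ 0.5218 -0.1177  0.2073] psi 0.0650 F [ 0.4  0.3 -3.8] w 0.0117 gf 50.0 q [-0.43  0.43  1.67  0.    1.04 -0.5 ]
```

View pics/s2.png

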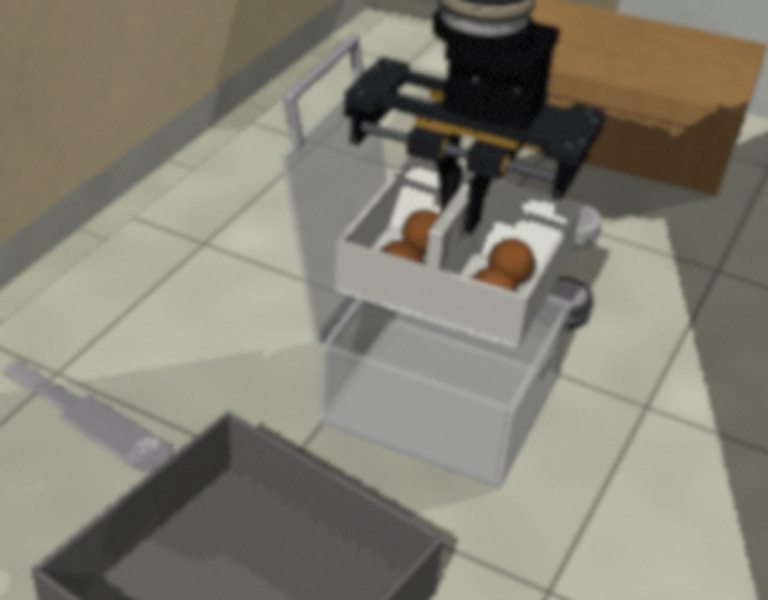

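```bash
python3 nudge.py '[[0.02,0,0,0],[0.03,0,0,0.03],[0.03,0,0,0.04],[0.03,0,0,0.04],[0.03,0,0,0.04],[0.03,0,0,0.03],[0.03,0,0,0.03],[0.03,0,0,0],[0.03,0,0,0],[0.02,0,0,0],[0,0,0,0],[0,0,0,0]]' >/dev/null; python3 -c "
from h import *
st(); to(.556,.1985,.06)"
```

```text
t 11.9 pos [0.5369 0.1615 0.2075] psi -0.1422 F [-0.1 -0.2 -3.5] w 0.0116 gf 50.0 q [ 0.09  0.46  1.61 -0.    1.07  0.24]
to (0.556, 0.1985, 0.06) [0.0395 0.0139 0.1475]
```

```bash
python3 nudge.py '[[0.013,0.005,0,0],[0.013,0.005,0,0],[0.0135,0.004,0,0],[0,0,0.025,0],[0,0,0.025,0],[0,0,0.025,0],[0,0,0.025,0],[0,0,0.02,0],[0,0,0.015,0],[0,0,0.01,0],[0,0,0,0],[0,0,0,0]]'; python3 -c "
from h import *
st(); snap('side','s3',(150,180,320,250),2.4)"
```

```text
time: 12.93
position: [0.5571, 0.1972, 0.0632]
tool_rot: [0.757, 0.654, -0.0, -0.0]
ft_force: [-0.1, -0.2, -3.8]
grip_width: 0.0119
grip_force: 50.0
t 12.9 pos [0.5571 0.1972 0.0632] psi -0.1456 F [-0.1 -0.2 -3.8] w 0.0119 gf 50.0 q [ 0.15  0.7   1.64 -0.    0.8   0.3 ]
```

View pics/s3.png

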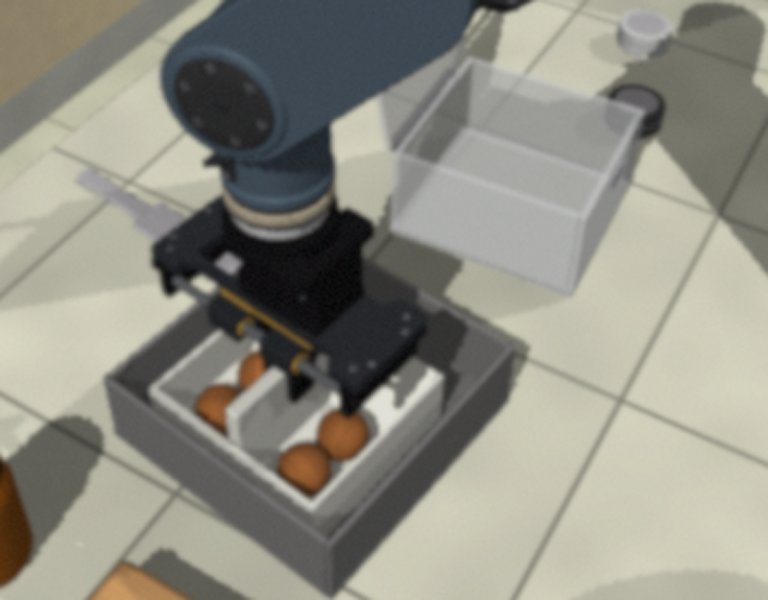

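```bash
python3 nudge.py '[[0,0,0.003,0],[0,0,0.002,0],[0,0,0,0]]' >/dev/null; python3 nudge.py '[[0,0,0,0],[0,0,0,0],[0,0,0,0],[0.01,0,0,0],[0.01,0,0,0],[0.01,0,0,0],[0.01,0,0,0],[0,0,0,0],[0,0,0,0]]' 0.034 60;  python3 nudge.py '[[0,0,0,0],[0,0,0,0],[0,0,0,0],[0,0,0,0],[0,0,0,0],[0,0,0,0]]' 0 60; python3 nudge.py '[[0,0,-0.003,0],[0,0,-0.003,0],[0,0,-0.004,0],[0,0,0,0],[0,0,0,0],[0,0,0,0]]'; python3 -c "
from h import *
st(); print(robot.get_obs()['moment']); snap('side','s4',(150,180,320,250),2.4)"
```

```text
time: 13.98
position: [0.5627, 0.2383, 0.0584]
tool_rot: [0.756, 0.655, 0.0, 0.0]
ft_force: [-0.3, 0.5, 0.5]
grip_width: 0.0336
grip_force: 0.0
time: 14.48
position: [0.5629, 0.2368, 0.0584]
tool_rot: [0.757, 0.654, -0.0, 0.0]
ft_force: [-0.3, -0.1, 0.2]
grip_width: 0.0118
grip_force: 60.0
time: 14.98
position: [0.5627, 0.2372, 0.0684]
tool_rot: [0.756, 0.654, -0.0, -0.0]
ft_force: [0.6, -0.4, -3.5]
grip_width: 0.0111
grip_force: 60.0
t 15.0 pos [0.5627 0.2372 0.0684] psi -0.1450 F [ 0.6 -0.4 -3.5] w 0.0111 gf 60.0 q [0.22 0.71 1.59 0.   0.84 0.36]
[0.01043735 0.01499844 0.01171863]
```

View pics/s4.png

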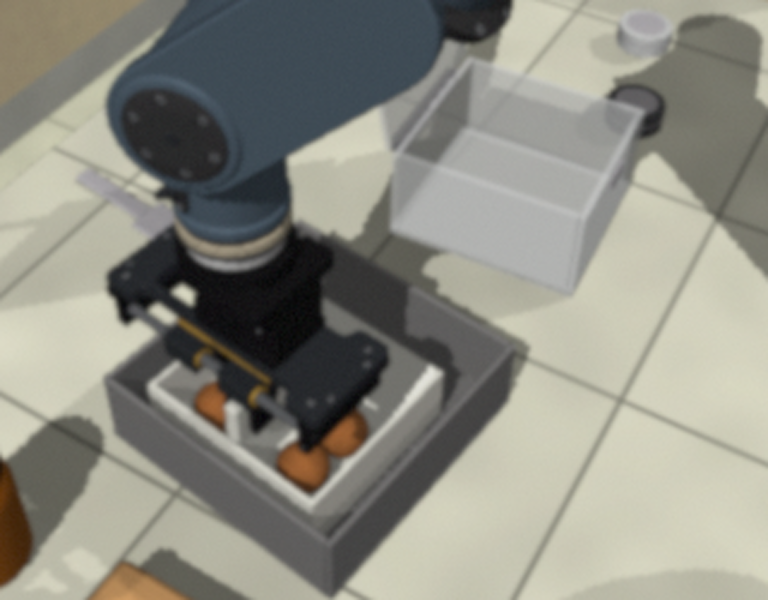

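```bash
python3 nudge.py '[[0,0,-0.005,0],[0,0,-0.008,0],[0,0,-0.01,0],[0,0,-0.01,0],[0,0,-0.01,0],[0,0,-0.01,0],[0,0,-0.01,0],[0,0,-0.01,0],[0,0,-0.01,0],[0,0,-0.01,0],[0,0,-0.01,0],[0,0,-0.007,0],[0,0,0,0],[0,0,0,0]]'; python3 -c "
from h import *
st(); print(robot.get_obs()['moment']); snap('side','s5',(150,130,320,250),2.4)"
```

```text
time: 16.2
position: [0.563, 0.2373, 0.1789]
tool_rot: [0.756, 0.654, 0.0, 0.0]
ft_force: [-0.2, 0.2, -4.9]
grip_width: 0.0116
grip_force: 60.0
t 16.2 pos [0.563  0.2373 0.1789] psi -0.1449 F [-0.2  0.2 -4.9] w 0.0116 gf 60.0 q [ 0.22  0.56  1.51 -0.    1.07  0.36]
[ 0.01705998  0.01869673 -0.00797622]
```

View pics/s5.png

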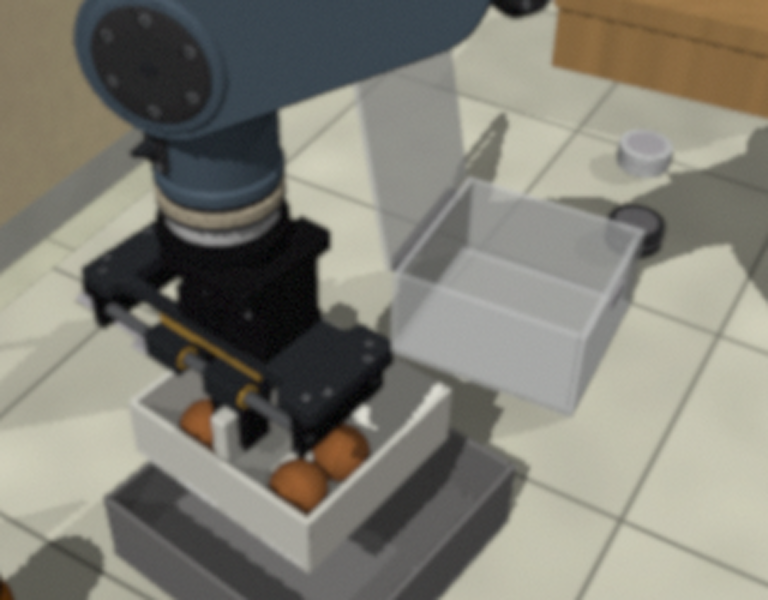

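```bash
python3 nudge.py '[[0.01,0,0.01,0],[0.01,0,0.01,0],[0,0,0,0],[0,0,0,0]]' >/dev/null; python3 nudge.py '[[0,0,0,0],[0,0,0,0],[0,0,0,0],[0,0,0,0]]' 0 20; python3 -c "
from h import *
print(robot.get_obs()['moment']);a=robot.camera('side')['img'].astype(int);np.save('a.npy',a)"; python3 nudge.py '[[0,0,0,0],[0,0,0,0]]' 0 12;python3 -c "
from h import *
st();print(robot.get_obs()['moment']);a=robot.camera('side')['img'].astype(int);d=abs(a-np.load('a.npy')).sum(2)>60;print(d.sum());snap('side','s6',(150,130,320,250),2.4)"
```

```text
time: 16.92
position: [0.5659, 0.2568, 0.1588]
tool_rot: [0.757, 0.654, 0.0, 0.0]
ft_force: [0.9, 0.0, -4.0]
grip_width: 0.0118
grip_force: 20.0
[-0.02569895  0.02739288  0.00160947]
time: 17.13
position: [0.5658, 0.2569, 0.1587]
tool_rot: [0.757, 0.654, 0.0, 0.0]
ft_force: [-0.2, 0.4, -4.0]
grip_width: 0.0122
grip_force: 12.0
t 17.1 pos [0.5658 0.2569 0.1587] psi -0.1452 F [-0.2  0.4 -4. ] w 0.0122 gf 12.0 q [ 0.25  0.6   1.5  -0.    1.04  0.39]
[-0.01970318  0.05362392  0.05396081]
2
```

```bash
cat > ck.py <<'E'
from h import *
a=robot.camera('side')['img'].astype(int);d=abs(a-np.load('a.npy')).sum(2)>60;print(d.sum(),robot.get_obs()['ft_force'].round(1))
E
python3 nudge.py '[[0,0,0,0],[0,0,0,0]]' 0 8|grep grip_f;python3 ck.py; python3 nudge.py '[[0,0,0,0],[0,0,0,0]]' 0 6.5|grep grip_f;python3 ck.py
```

```text
grip_force: 8.0
4762 [-0.5 -0.2 -3.9]
grip_force: 6.5
7372 [-0.4  0.4 -3.6]
```

```bash
python3 -c "
from h import *
st();snap('side','s7',(150,130,320,250),2.4)"
```

```text
t 17.7 pos [0.5657 0.257  0.1584] psi -0.1449 F [-0.4  0.4 -3.6] w 0.0119 gf 6.5 q [ 0.25  0.6   1.5  -0.    1.04  0.39]
```

View pics/s7.png

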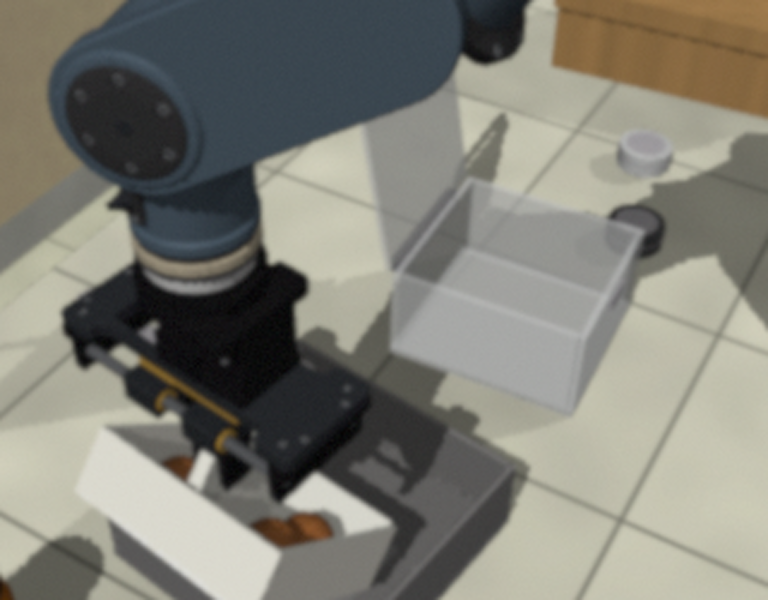

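```bash
python3 nudge.py '[[0,0,0,0],[0,0,0,0],[0,0,0,0],[0,0,0,0]]' 0 6.5|grep grip_f; python3 ck.py; python3 nudge.py '[[0,0,0.01,0],[0,0,0.01,0],[0,0,0.01,0],[-0.01,0,0,0],[-0.012,0,0,0],[-0.012,0,0,0],[-0.012,0,0,0],[-0.012,0,0,0],[-0.012,0,0,0],[-0.012,0,0,0],[-0.012,0,0,0],[0,0,0,0],[0,0,0,0]]' 0 10; python3 -c "
from h import *
st();snap('side','s8',(150,130,320,250),2.4)"
```

```text
grip_force: 6.5
7366 [-0.2 -0.5 -4.2]
time: 19.18
position: [0.5522, 0.1632, 0.1286]
tool_rot: [0.757, 0.653, 0.0, -0.0]
ft_force: [-0.1, -0.4, -3.8]
grip_width: 0.0121
grip_force: 10.0
t 19.2 pos [0.5522 0.1632 0.1286] psi -0.1469 F [-0.1 -0.4 -3.8] w 0.0121 gf 10.0 q [0.09 0.59 1.64 0.   0.91 0.24]
```

View pics/s8.png

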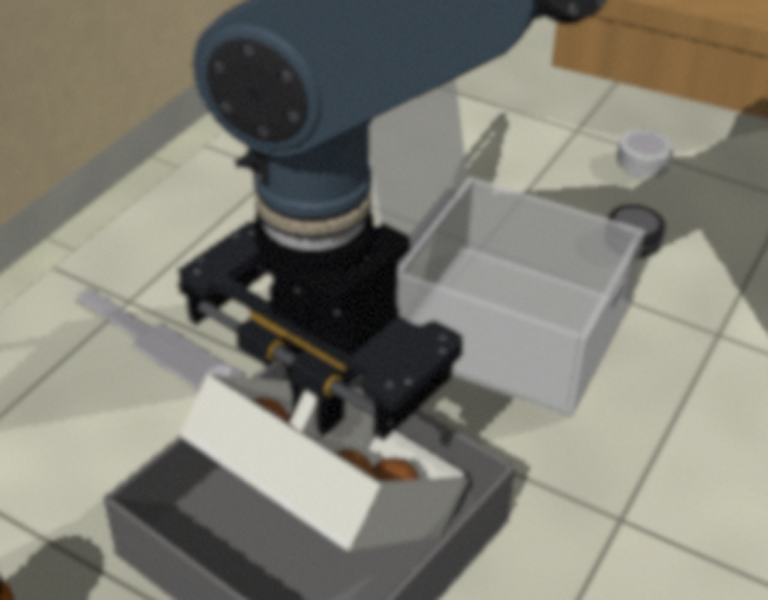

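```bash
cat > tilt.py <<'E'
from h import *
from scipy.optimize import least_squares
def tilt(c,uv,P,gy=.05,gz=.072):
    o=robot.get_obs(); g=o["position"]+[0,0,.0187]; r=R.from_quat(o["tool_rot"]).as_matrix(); psi=np.arctan2(r[1,1],r[0,1])
    # rotation about bin x by +th raises +y
    f=lambda p:(proj(c,g+(R.from_euler('z',psi)*R.from_euler('x',p[0])).apply(np.array(P)-[0,p[1],p[2]]))-uv).ravel()
    s=least_squares(f,[.6,gy,gz]); print("theta deg",np.degrees(s.x[0]).round(1),s.x.round(4),s.fun.round(1))
E
python3 - <<'E'
from tilt import *
c=robot.camera("side")
uv=np.array([(210,372),(378,483),(352,550),(183,437)])/2.4+[150,130]
x,y=.0805,.0745
tilt(c,uv,[(x,y,.05),(-x,y,.05),(-x,y,0),(x,y,0)])
E
```

```text
theta deg 37.1 [0.6473 0.0511 0.0684] [-1.   0.6  1.3  0.6 -0.  -0.1 -0.1 -1.1]
```

```bash
python3 nudge.py '[[0,0,0.01,0],[0,0,0.01,0],[0,0,0.007,0],[-0.01,0,-0.004,0],[-0.01,0,-0.006,0],[-0.01,0,-0.006,0],[-0.01,0,-0.005,0],[-0.01,0,-0.004,0],[-0.01,0,-0.004,0],[-0.008,0,-0.003,0],[0,0,0,0],[0,0,0,0]]' 0 10; python3 -c "
from h import *
st();snap('side','s9',(150,130,320,250),2.4)"
```

```text
time: 20.28
position: [0.5419, 0.0953, 0.1333]
tool_rot: [0.757, 0.654, -0.001, 0.0]
ft_force: [0.2, -0.0, -4.6]
grip_width: 0.0122
grip_force: 10.0
t 20.3 pos [0.5419 0.0953 0.1333] psi -0.1460 F [ 0.2 -0.  -4.6] w 0.0122 gf 10.0 q [-0.03  0.55  1.7  -0.    0.89  0.12]
```

View pics/s9.png

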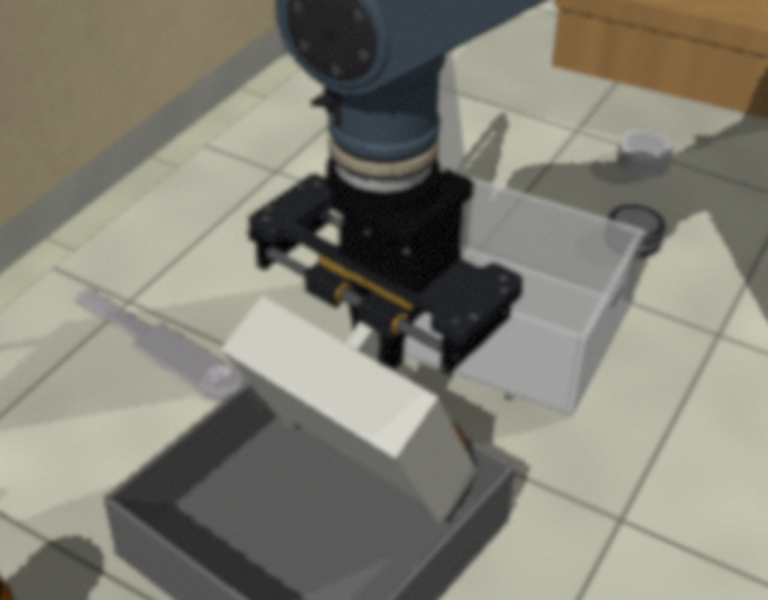

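```bash
python3 - <<'E'
from tilt import *
c=robot.camera("side")
uv=np.array([(262,298),(437,402),(397,457),(225,348)])/2.4+[150,130]
x,y=.0805,.0745
tilt(c,uv,[(x,y,.05),(-x,y,.05),(-x,y,0),(x,y,0)])
E
cat > balls.py <<'E'
from h import *
def blobs(n,show=True):
    c=robot.camera(n); hsv=cv2.cvtColor(c["img"],cv2.COLOR_RGB2HSV)
    m=cv2.inRange(hsv,(3,120,50),(14,255,255)); k,l,s,ce=cv2.connectedComponentsWithStats(m)
    for i in range(1,k):
        if s[i,4]>15: print(n,ce[i].round(),s[i].tolist(),plane(c,[ce[i]],.025)[0].round(3))
E
python3 -c "
from balls import *
blobs('scene');blobs('side')"
```

```text
theta deg 68.8 [1.2009 0.0363 0.075 ] [ 0.9  0.   1.1 -1.  -0.3  0.5 -1.5  0.6]
scene [170.  15.] [2, 0, 279, 43, 4682] [-2.496  0.697  0.025]
scene [345.  22.] [329, 0, 29, 60, 1106] [-1.597  1.645  0.025]
scene [213.  47.] [163, 30, 109, 35, 1325] [-1.467  0.604  0.025]
scene [275. 121.] [238, 110, 78, 24, 463] [-0.279  0.365  0.025]
scene [185. 143.] [176, 137, 23, 12, 126] [-0.278 -0.024  0.025]
scene [321. 214.] [317, 209, 9, 12, 68] [0.41  0.138 0.025]
scene [449. 232.] [437, 215, 27, 32, 501] [0.682 0.404 0.025]
scene [339. 230.] [330, 224, 20, 13, 182] [0.509 0.135 0.025]
side [140. 405.] [113, 373, 50, 54, 762] [0.687 0.399 0.025]
```

```bash
python3 nudge.py '[[0,0,0,0],[0,0,0,0],[0,0,0,0],[0.008,0,0,0],[0.01,0,0,0],[0.01,0,0,0],[0.01,0,0,0],[0.01,0,0,0],[0,0,0,0],[0,0,0,0],[0,0,0,0],[0,0,0,0],[0,0,0,0],[0,0,0,0]]' 0 50; python3 nudge.py '[[0.01,0,-0.005,0],[0.01,0,-0.01,0],[0,0,-0.01,0],[0,0,-0.01,0],[0,0,-0.01,0],[0,0,-0.01,0],[0,0,-0.01,0],[0,0,-0.01,0],[0,0,-0.01,0],[0,0,0,0],[0,0,0,0],[0,0,0,0]]'; python3 -c "
from balls import *
st();blobs('scene');blobs('side');blobs('wrist')
# pixel boxes of tub floor
c=robot.camera('scene');print(proj(c,tf([.5525,.1738,.07],-.144,[(.11,-.11,0),(.11,.11,0),(-.11,.11,0),(-.11,-.11,0)])).round())
c=robot.camera('side');print(proj(c,tf([.5525,.1738,.07],-.144,[(.11,-.11,0),(.11,.11,0),(-.11,.11,0),(-.11,-.11,0)])).round())"
```

```text
time: 21.65
position: [0.5492, 0.1437, 0.1335]
tool_rot: [0.757, 0.654, -0.0, 0.0]
ft_force: [0.3, -0.1, -2.7]
grip_width: 0.0118
grip_force: 50.0
time: 22.65
position: [0.5517, 0.1639, 0.2182]
tool_rot: [0.757, 0.654, -0.0, -0.0]
ft_force: [-0.8, 0.2, -2.6]
grip_width: 0.0115
grip_force: 50.0
t 22.6 pos [0.5517 0.1639 0.2182] psi -0.1451 F [-0.8  0.2 -2.6] w 0.0115 gf 50.0 q [ 0.09  0.47  1.56 -0.    1.11  0.24]
scene [166.  15.] [2, 0, 273, 43, 4308] [-2.518  0.678  0.025]
scene [351.   3.] [344, 0, 14, 8, 78] [-2.119  2.078  0.025]
scene [171.  35.] [169, 27, 7, 15, 50] [-1.896  0.496  0.025]
scene [219.  45.] [191, 31, 74, 29, 923] [-1.476  0.649  0.025]
scene [172.  55.] [163, 45, 27, 20, 271] [-1.445  0.344  0.025]
scene [305. 111.] [238, 76, 114, 58, 871] [-0.314  0.529  0.025]
scene [185. 143.] [176, 137, 23, 12, 124] [-0.279 -0.024  0.025]
scene [449. 231.] [437, 214, 27, 33, 531] [0.681 0.405 0.025]
scene [332. 233.] [322, 223, 20, 23, 68] [0.512 0.109 0.025]
side [333. 334.] [322, 325, 22, 19, 298] [0.484 0.098 0.025]
side [140. 405.] [113, 373, 50, 54, 775] [0.687 0.399 0.025]
wrist [262. 285.] [249, 278, 28, 16, 376] [0.478 0.092 0.025]
wrist [348. 281.] [346, 278, 6, 8, 29] [0.577 0.083 0.025]
wrist [393. 284.] [377, 278, 30, 15, 307] [0.628 0.071 0.025]
[[342. 251.]
 [414. 232.]
 [375. 194.]
 [308. 209.]]
[[275. 271.]
 [193. 337.]
 [288. 408.]
 [366. 324.]]
```

```bash
python3 -c "
from h import *
to(.346,.179,.218)
c=robot.camera('side');print(plane(c,[(190,425),(185,440),(280,465),(275,478)],.03))"
```

```text
to (0.346, 0.179, 0.218) [-1.480e-02 -2.058e-01  1.000e-04]
[[0.58976193 0.38580843 0.03      ]
 [0.57971033 0.40972273 0.03      ]
 [0.43099969 0.36626497 0.03      ]
 [0.42665069 0.38674971 0.03      ]]
```

```bash
python3 nudge.py '[[-0.003,-0.02,0,0],[-0.003,-0.02,0,0],[-0.003,-0.02,0,0],[-0.003,-0.02,0,0],[-0.003,-0.02,0,0],[-0.003,-0.02,0,0],[-0.003,-0.02,0,0],[-0.003,-0.02,0,0],[-0.003,-0.02,0,0],[-0.003,-0.024,0,0],[0,0,0.02,0],[0,0,0.02,0],[0,0,0.02,0],[0,0,0.02,0],[0,0,0.015,0],[0,0,0,0],[0,0,0,0]]'; python3 -c "
from balls import *
st();blobs('scene');blobs('side')"
```

```text
time: 24.37
position: [0.3458, 0.1638, 0.1232]
tool_rot: [0.756, 0.654, -0.001, -0.0]
ft_force: [-0.2, -0.5, -2.4]
grip_width: 0.0116
grip_force: 50.0
t 24.4 pos [0.3458 0.1638 0.1232] psi -0.1451 F [-0.2 -0.5 -2.4] w 0.0116 gf 50.0 q [0.15 0.41 2.12 0.   0.62 0.29]
scene [162.  15.] [2, 0, 261, 43, 3914] [-2.533  0.65   0.025]
scene [267.   4.] [264, 0, 6, 10, 31] [-2.433  1.48   0.025]
scene [343.  41.] [317, 0, 41, 111, 2101] [-1.164  1.326  0.025]
scene [171.  35.] [169, 27, 6, 14, 49] [-1.903  0.499  0.025]
scene [218.  46.] [186, 32, 75, 29, 889] [-1.471  0.636  0.025]
scene [172.  55.] [163, 45, 22, 20, 264] [-1.449  0.343  0.025]
scene [270. 123.] [238, 112, 68, 22, 396] [-0.279  0.341  0.025]
scene [185. 143.] [176, 137, 23, 12, 123] [-0.279 -0.024  0.025]
scene [449. 231.] [438, 214, 26, 33, 506] [0.68  0.405 0.025]
scene [332. 233.] [322, 223, 21, 23, 95] [0.512 0.11  0.025]
side [276. 298.] [267, 289, 19, 19, 270] [0.627 0.078 0.025]
side [312. 321.] [291, 304, 47, 37, 720] [0.533 0.091 0.025]
side [141. 405.] [113, 373, 50, 54, 705] [0.687 0.399 0.025]
```

```bash
python3 nudge.py '[[0,0,0.008,0],[0,0,0.006,0],[0,0,0,0],[0,0,0,0]]' 0 50 |grep -E "pos|ft"; python3 nudge.py '[[0,0,0.004,0],[0,0,0.004,0],[0,0,0,0],[0,0,0,0]]' 0 12|grep -E "pos|ft"; python3 nudge.py '[[0.006,0,0.003,0],[0.006,0,0.003,0],[0,0,0,0],[0,0,0,0]]' 0 12|grep -E "pos|ft"
```

```text
position: [0.3461, 0.1638, 0.1098]
ft_force: [-0.1, -0.1, -1.6]
position: [0.3465, 0.1637, 0.1024]
ft_force: [-0.8, -1.9, 9.1]
position: [0.3484, 0.1762, 0.0966]
ft_force: [-1.5, 1.6, 11.6]
```

```bash
python3 nudge.py '[[0.008,0,0,0],[0.008,0,0.002,0],[0.008,0,0.003,0],[0,0,0,0]]' 0 10|grep -E "pos|ft"; python3 nudge.py '[[0.008,0,0.004,0],[0.008,0,0.004,0],[0.008,0,0.002,0],[0,0,0,0]]' 0 10|grep -E "pos|ft"; python3 -c "
from tilt import *
c=snap('side','t1',(150,130,490,350),1); np.save('t1.npy',c,allow_pickle=True)
im=cv2.cvtColor(c['img'],cv2.COLOR_RGB2HSV); m=cv2.inRange(im,(0,0,130),(179,40,255)); 
print(proj(c,robot.get_obs()['position']))"
```

```text
position: [0.352, 0.2008, 0.0914]
ft_force: [-1.8, 2.9, 9.6]
position: [0.3555, 0.2245, 0.0808]
ft_force: [1.4, 1.8, 1.3]
[[369.09455364 398.03482867]]
```

```bash
python3 nudge.py '[[0.008,0,0.001,0],[0.008,0,0.002,0],[0.008,0,0.003,0],[0,0,0,0]]' 0 8|grep -E "pos|ft"; python3 nudge.py '[[0.007,0,0.004,0],[0.007,0,0.004,0],[0.006,0,0.004,0],[0,0,0,0]]' 0 8|grep -E "pos|ft";  python3 nudge.py '[[0.005,0,0.003,0],[0.005,0,0.003,0],[0,0,0,0]]' 0 8|grep -E "pos|ft"; python3 -c "
from h import *
st()"
```

```text
position: [0.3584, 0.2481, 0.0739]
ft_force: [0.3, -0.2, -2.5]
position: [0.361, 0.2677, 0.0616]
ft_force: [0.7, -1.0, -2.8]
position: [0.3625, 0.2773, 0.0559]
ft_force: [0.5, 0.8, -2.2]
t 27.1 pos [0.3625 0.2773 0.0559] psi -0.1449 F [ 0.5  0.8 -2.2] w 0.0119 gf 8.0 q [0.41 0.61 1.99 0.   0.54 0.55]
```

```bash
for i in 1 2 3; do python3 nudge.py '[[0,0,0.003,0],[0,0,0.003,0],[0,0,0,0]]' 0 10|grep -E "pos|ft"; done
```

```text
position: [0.363, 0.2769, 0.0503]
ft_force: [0.1, 0.3, -1.5]
position: [0.3626, 0.2764, 0.0441]
ft_force: [0.8, 1.3, -0.9]
position: [0.3627, 0.2766, 0.0386]
ft_force: [1.6, 1.3, 2.8]
```

Run:
```python
from h import *
c=robot.camera('side'); im=c['img']; np.save('t2.npy',c,allow_pickle=True)
hsv=cv2.cvtColor(im,cv2.COLOR_RGB2HSV)
# project expected level bin outline for reference
g=robot.get_obs()['position']
P=tf([g[0],g[1],0],-.145,np.array([(x,y-.05,z) for z in(0,.05) for x,y in((.08,.0745),(-.08,.0745),(-.08,-.0745),(.08,-.0745))]))
p=proj(c,P);print(p.round())
x0,y0=p.min(0).astype(int)-20; x1,y1=p.max(0).astype(int)+20
sub=hsv[y0:y1,x0:x1]
for r in range(0,sub.shape[0],6): print(y0+r,''.join('#' if (s<40 and v>165) else ('+' if v>110 and s<40 else ('.' if v>60 else ' ')) for h,s,v in sub[r,::3]))
print(x0,x1)
```

```text
[[298. 430.]
 [380. 491.]
 [427. 421.]
 [350. 371.]
 [298. 414.]
 [384. 477.]
 [433. 405.]
 [352. 355.]]
334 .....................            .   ............#########
340 ++++................                  ........+###########
346 ++++++..............                .  .....+#############
352 ++++++++++.     .....                 ....+###############
358 ++++++++..        .. ...        .  ....++.++##############
364 ++++++.           .. .  .............+++.++++#############
370 ++++...         .  .................    .++###############
376 +++.                ...............      .+###############
382 ...          ...++   .+.+........        +################
388 ...           .++.       ....           +++###############
394 ..    ........                         .+++++++++#########
400 ..  ........++..                       +++++++++++########
406 .........#++.    ..                    ..++..++++#########
412 .......##+++.      ...                         .##########
418 .....+#++++###+   ..   ..                    .  .#########
424 #+.+#++++########+#+...   ..                  . ##########
430 ####+..++++#########+#       ..               .###########
436 ######+++++++#########.     ..###.           .+###########
442 #########++....+####+++. . .++..+#+         .#############
448 ...+########....###+++++#######+..    .   .+##############
454 .....#########+.##++++############+.     .+###############
460 ....+############++.++++############   .+#################
466 ...+###############++++++++#########.+++##################
472 ..+###################++++++++####+++++###################
478 +########################+.....+++#++++###################
278 452
```

```bash
python3 nudge.py '[[0,0,0,0],[0,0,0,0],[0,0,0,0],[0,0,0,0],[0,0,0,0]]' 0.034|grep -E "pos|ft|wid"; python3 nudge.py '[[0,0,-0.02,0],[0,0,-0.025,0],[0,0,-0.03,0],[0,0,-0.035,0],[0,0,-0.035,0],[0,0,-0.035,0],[-0.02,0,-0.035,0],[-0.025,0,0,0],[0,0,0,0],[0,0,0,0]]'
python3 - <<'E'
from h import *
c=robot.camera('wrist'); np.save('t3.npy',c,allow_pickle=True); st()
hsv=cv2.cvtColor(c['img'],cv2.COLOR_RGB2HSV)[...,:]
g=hsv[110:310:5,150:470:3]
for i,row in enumerate(g): print(110+5*i,''.join('#' if v>205 and s<15 else ('+' if v>165 and s<15 else ('o' if s<15 and v>80 else '.')) for h,s,v in row))
E
```

```text
position: [0.3621, 0.2764, 0.0383]
ft_force: [0.1, -0.1, -0.2]
grip_width: 0.032
time: 29.15
position: [0.3553, 0.2315, 0.2537]
tool_rot: [0.757, 0.653, 0.0, -0.0]
ft_force: [0.1, 0.4, -0.8]
grip_width: 0.0338
grip_force: 0.0
t 29.2 pos [0.3555 0.2319 0.2532] psi -0.1462 F [0.1 0.4 0. ] w 0.0340 gf 0.0 q [0.31 0.21 1.87 0.   1.06 0.46]
110 ...........................................................................................................
115 ..............................+#########################+++++++++#################.........................
120 ..............................+o..oooooooooooooooooooo###+ooooooooooooooooooooooo#.........................
125 ..............................+o..oooooooooooooooooooo####ooooooooooooooooooooooo#.........................
130 ..............................+o..oooooooooooooooooooo####oooooooooooooooooooooo+#.........................
135 ..............................+o..oooooooooooooooooooo###+oooooooooooooooooooooo+#.........................
140 ..............................++..oooooooooooooooooooo###+oooooooooooooooooooooo++....
[... 3017 characters left out ...]
o....ooooooooooooooooooooooo
280 ....................................................................................oooooooo...ooooooo...oo
285 ...................................................................................oooooo.........o........
290 ...................................................................................ooooo...................
295 ...........................................................................................................
300 ...........................................................................................................
305 ...........................................................................................................
```

```bash
cat > binpose.py <<'E'
from h import *
from scipy.optimize import least_squares
def binpose(c,z0=0,g=None):
    im=cv2.GaussianBlur(c['img'],(3,3),0); hsv=cv2.cvtColor(im,cv2.COLOR_RGB2HSV); w=(hsv[...,1]<15)&(hsv[...,2]>80)
    L=[];Rr=[];T=[];A=[];B=[]
    for v in range(130,246,4):
        u=np.where(w[v,200:345])[0]; L.append((200+u[0]-.5,v))
    for v in range(125,215,4):
        r=im[v,295:340].astype(float).mean(1)
        b=np.where(r>195)[0]; 
        e=np.where(hsv[v,300:420,2]>185)[0]
        Rr.append((300+e[-1]+.5,v))
        if v<155: A.append((295+b[0]-.5,v)); B.append((295+b[-1]+.5,v))
    for u in range(255,380,6):
        q=np.where(w[90:140,u])[0]; T.append((u,90+q[0]-.5))
    pl=plane(c,L,z0+.05);pr=plane(c,Rr,z0+.05);pt=plane(c,T,z0+.05);pa=plane(c,A,z0+.082);pb=plane(c,B,z0+.082)
    def f(p):
        loc=lambda P:R.from_euler('z',-p[2]).apply(P-[p[0],p[1],0])
        return np.r_[loc(pl)[:,0]+.0805,loc(pr)[:,0]-.0805,loc(pt)[:,1]-.0745,loc(pa)[:,0]+.006,loc(pb)[:,0]-.006]
    s=least_squares(f,g,loss='soft_l1',f_scale=.002)
    n=np.cumsum([len(L),len(Rr),len(T),len(A)]); print("bin",s.x.round(4),[a.mean().round(4) for a in np.split(f(s.x),n)])
    return s.x
E
python3 -c "
from binpose import *
c=np.load('t3.npy',allow_pickle=True).item()
x=binpose(c,0,[.355,.227,-.145]); to(*tf([x[0],x[1],.0593-.006],x[2],(0,.008,0)))"
```

```text
bin [ 0.3604  0.2606 -0.1449] [np.float64(0.0004), np.float64(0.0028), np.float64(0.0), np.float64(0.001), np.float64(-0.002)]
to (np.float64(0.3615441788565655), np.float64(0.2685482120250873), np.float64(0.0533)) [0.0371 0.0008 0.1999]
```

```bash
python3 -c "
from h import *
c=np.load('t3.npy',allow_pickle=True).item()
for uv,z in [((318,219),.082),((320,118),.082),((318,253),.05),((318,114),.05),((252,250),.05),((385,250),.05)]:
  print(uv,R.from_euler('z',.145).apply(plane(c,[uv],z)[0]-[.3604,.2606,0]).round(4))
import sys
g=c['img'].mean(2).astype(int)
print(g[205:262:2,290]); print(g[210:228,316]);print(g[108:124,290])
"
```

```text
(318, 219) [ 0.0012 -0.0285  0.082 ]
(320, 118) [0.003  0.0685 0.082 ]
(318, 253) [ 0.0014 -0.0765  0.05  ]
(318, 114) [0.0013 0.074  0.05  ]
(252, 250) [-0.0747 -0.0727  0.05  ]
(385, 250) [ 0.0786 -0.0729  0.05  ]
[216 219 219 219 218 219 219 219 219 218 219 219 219 218 219 219 219 219
 219 218 219 219 195 126 125 126 126 126 127]
[220 219 219 219 219 219 219 219 219 218 203 162 128 145 181 204 211 211]
[185 186 186 186 188 200 215 221 218 194 146 107 104 114 116 118]
```

Run:
```python
from h import *
c3=np.load('t3.npy',allow_pickle=True).item()
im=cv2.imread('pics/w2.png')[...,::-1]
g=im.mean(2).astype(int); 
for v in range(170,262,12): print(v,g[v,306:330])
print('col316',g[150:172,316],g[252:275,316]); print('col 314',g[252:275,313])
g3=c3['img'].mean(2).astype(int)
for v in range(128,216,12): print(v,g3[v,306:330])
print(g3[108:130,316],g3[210:230,313])
```

```text
170 [109 109 109 109 109 109 118 149 184 206 213 215 215 214 214 214 212 203
 177 140 115 108 109 109]
182 [108 108 109 108 108 109 119 153 188 207 214 214 214 214 214 214 210 197
 166 130 113 109 108 108]
194 [107 108 108 108 108 108 120 156 191 208 213 214 214 214 213 213 211 194
 157 121 109 108 109 108]
206 [108 108 109 108 108 108 120 158 194 209 214 214 214 213 213 212 209 189
 148 112 107 108 108 108]
218 [191 191 191 191 190 188 179 183 201 211 214 214 214 214 212 212 207 188
 147 111 119 156 183 190]
230 [191 191 191 191 190 188 180 183 200 210 214 214 213 213 212 211 203 181
 142 111 119 156 183 190]
242 [213 213 213 213 213 209 198 194 203 212 213 213 212 211 210 208 199 174
 138 124 162 199 211 213]
254 [213 213 213 213 213 210 200 195 204 212 212 212 211 210 209 206 193 161
 125 123 170 205 213 214]
col316 [186 196 198 197 189 175 155 132 129 128 115  88  76  82 117 170 206 214
 214 213 213 214] [213 212 212 212 212 211 205 177 128 104 103 102 102 102 102 103 103 103
 103 104 110 118 128]
col 314 [195 195 195 195 195 196 198 203 207 206 205 205 205 205 205 205 205 206
 2
[... 317 characters left out ...]
14 114 115]
164 [221 221 221 217 200 196 213 221 222 222 221 221 221 220 217 197 154 118
 113 113 114 114 114 114]
176 [220 220 221 217 200 196 213 221 222 221 221 220 220 219 216 195 151 116
 112 114 114 114 113 114]
188 [220 220 220 218 207 204 215 221 222 221 221 220 220 219 215 194 150 116
 111 112 112 113 113 113]
200 [199 199 199 195 188 194 213 220 221 221 220 219 219 218 214 192 149 115
 111 112 112 113 113 113]
212 [218 219 218 215 204 201 212 219 220 220 219 218 218 217 212 190 145 109
 105 106 106 106 106 105]
[180 181 180 180 181 189 197 201 196 176 158 183 215 222 222 222 222 222
 222 222 222 222] [219 219 219 219 219 219 219 219 219 218 208 191 202 215 218 219 218 218
 219 219]
```

Run:
```python
from h import *
c3=np.load('t3.npy',allow_pickle=True).item()
p3=np.array([.3555,.2319,.2532]); r3=R.from_euler('z',-.1462); p2=np.array([.5201,-.114,.2619]); r2=R.from_euler('z',.0651)
rel=r2*r3.inv()
c2=dict(c3); c2['xyz']=p2+rel.apply(c3['xyz']-p3); c2['attitude']=(rel*R.from_quat(c3['attitude'])).as_quat()
print(c2['xyz'])
for n,c,uv,z in (('home',c2,[(318.9,164.9),(317.9,259.8)],.088),('now',c3,[(316.6,119.1),(316.2,220.5)],.082)):
    P=plane(c,uv,z); d=P[0]-P[1]; yaw=np.arctan2(-d[0],d[1]); m=P.mean(0)
    print(n,P,np.linalg.norm(d),"yaw",yaw,"origin",tf([*m[:2],0],yaw,(0,-.018,0)))
```

```text
[ 0.51486218 -0.03432404  0.42382553]
home [[ 0.51925163 -0.05944333  0.088     ]
 [ 0.52487666 -0.15863285  0.088     ]] 0.09934888836324185 yaw 0.056649230576282426 origin [ 0.52308329 -0.12700921  0.        ]
now [[0.36999713 0.32743371 0.082     ]
 [0.35540246 0.2309303  0.082     ]] 0.09760078059141834 yaw -0.15009729164323976 origin [0.36000818 0.26138439 0.        ]
```

```bash
python3 nudge.py '[[0.0128,0.0005,0.03,0],[0.0128,0.0005,0.03,0],[0.0128,0,0.03,0],[0,0,0.03,0],[0,0,0.03,0],[0,0,0.025,0],[0,0,0.015,0],[0,0,0.009,0],[0,0,0,0],[0,0,0,0]]'|grep -E "pos|ft"; python3 nudge.py '[[0,0,0,0],[0,0,0,0],[0,0,0,0],[0,0,0,0],[0,0,0,0],[0,0,0,0]]' 0 50|grep -E "pos|ft|wid"; python3 nudge.py '[[0,0,-0.01,0],[0,0,-0.015,0],[0,0,-0.02,0],[0,0,-0.02,0],[0,0,-0.02,0],[0,0,-0.02,0],[0,0,-0.02,0],[0,0,-0.02,0],[0,0,-0.015,0],[0,0,0,0],[0,0,0,0]]'; python3 -c "
from h import *
st()"
```

```text
position: [0.3621, 0.2701, 0.0538]
ft_force: [0.1, -0.4, 0.5]
position: [0.3625, 0.27, 0.0552]
ft_force: [-1.3, -0.0, 6.2]
grip_width: 0.0118
time: 31.45
position: [0.3624, 0.2698, 0.2146]
tool_rot: [0.756, 0.654, 0.001, 0.0]
ft_force: [-1.0, -0.1, -3.7]
grip_width: 0.0118
grip_force: 50.0
t 31.4 pos [0.3624 0.2698 0.2146] psi -0.1450 F [-1.  -0.1 -3.7] w 0.0118 gf 50.0 q [ 0.39  0.31  1.86 -0.    0.97  0.54]
```

```bash
python3 nudge.py '[[-0.02,0.008,0,-0.03],[-0.03,0.012,0,-0.04],[-0.03,0.012,0,-0.04],[-0.03,0.012,0,-0.04],[-0.03,0.012,0,-0.03],[-0.03,0.012,0,-0.03],[-0.03,0.012,0,0],[-0.03,0.012,0,0],[-0.03,0.012,0,0],[-0.03,0.012,0,0],[-0.02,0.008,0,0],[0,0,0,0],[0,0,0,0]]'; python3 -c "
from h import *
st();to(.5227,-.1183,.0612)"
```

```text
time: 32.53
position: [0.486, -0.0398, 0.2126]
tool_rot: [0.685, 0.729, -0.001, -0.002]
ft_force: [-0.7, -0.0, -2.9]
grip_width: 0.0118
grip_force: 50.0
t 32.5 pos [ 0.486  -0.0398  0.2126] psi 0.0623 F [-0.7 -0.  -2.9] w 0.0118 gf 50.0 q [-0.31  0.36  1.78  0.    1.01 -0.37]
to (0.5227, -0.1183, 0.0612) [-0.0808  0.0323  0.1511]
```

```bash
python3 nudge.py '[[-0.02,0.008,0,-0.003],[-0.02,0.008,0,0],[-0.02,0.008,0.01,0],[-0.02,0.008,0.01,0],[0,0,0.02,0],[0,0,0,0],[0,0,0,0],[0,0,0,0]]' >/dev/null; python3 -c "
from h import *
st();to(.5227,-.1183,.0612)
# where is the bin under the tool: panel in the wrist image
c=robot.camera('wrist');g=c['img'].mean(2).astype(int)
for v in range(100,300,8): print(v,''.join('#' if x>205 else '+' if x>160 else '.' for x in g[v,220:420:2]))"
```

```text
t 33.2 pos [ 0.523  -0.1151  0.1742] psi 0.0693 F [ 0.8  0.3 -2.8] w 0.0118 gf 50.0 q [-0.43  0.47  1.71  0.    0.96 -0.5 ]
to (0.5227, -0.1183, 0.0612) [-0.0033 -0.0003  0.113 ]
100 +++++++++++++++++++++++++++++++++++++++++++++++++++++++++++++++++...................................
108 +++++++++++++++++++++++++++++++++++++++++++++++++++++++++++++++++++++++++++++++++...................
116 +++++++++++++++++++++++++++++++++++++++++++++++++++++++++++++++++++++++++++++++++++++++++++++...++++
124 +++++++++++++++++++++++++++++++++++++++++++++++++++++++++++++++++++++++++++++++++++++++++++++...++++
132 ++++++++++++++++++++++++++++++++++++++++++++++++++++++++++++++++++++++++++++++++++++++++++++...+++++
140 ++++++++++++++++++++++++++++++++++++++++++++++++++++++++++++++++++++++++++++++++++++++++++++...+++++
148 .......+++++++++++++++++....+.+++++++++.+++++++++++++++++++++++++++++++++++++++++++++++++++...++++++
156 .....+++++++++++++++++++++++++++++++++++++++++++++++++++++++++++++++++++++++++++++++++++++++........
164 .............................................................................
[... 1003 characters left out ...]
+++++++++++++++#++++++++..++++++++++++++++++++++++++++++++++++++++++++
252 ++++++++++++++++++++++++++++++++++++++++++++++++++++++..++++++++++++++++++++++++++++++++++++++++++++
260 ++++++++++++++++++++++++++++++++++++++++++.+++++++++++..++++++++++++++++++++++++++++++++++++++++++++
268 ++++++++++++++++++++++++++++++++++++++++++.+++++++++++..++++++++++++++++++++++++++++++++++++++++++++
276 ++++++++++++++++++++++++++++++++++++++++++.+++++++++++..+++...++++++++++++++++++++++++++++++++++++++
284 ++++++++++++++++++++++++++++++++++.........+++++++++++..........++++++++++++++++++++++++++++++++++++
292 +++++++++++++++++++++++++++++++++..........+++++++++++..........++++++++++++++++++++++++++++++++++++
```

Run:
```python
from h import *
c=robot.camera('wrist');g=c['img'].mean(2).astype(int)
print(g[158:184,270],g[158:184,360],g[180:204,316])
o=robot.get_obs();p=o['position'];inv=R.from_euler('z',-.0675)
for uv,z in [((270,166.5),p[2]-.0052),((316,193),p[2]+.0268)]: print(uv,inv.apply(plane(c,[uv],z)[0]-p).round(4))
for v in (210,250,290): print(v,g[v,298:336])
```

```text
[185 177 169 167 164 156 147 144 143 143 144 148 169 197 205 205 206 205
 205 202 186 151 129 125 125 125] [188 186 178 170 165 157 147 143 144 144 143 146 160 178 184 184 183 184
 184 180 161 122 104 104 103 103] [ 78  72  78 104 135 144 144 144 144 145 144 144 146 157 180 198 199 194
 188 185 183 184 184 183]
(270, 166.5) [-0.023   0.0673 -0.0052]
(316, 193) [-0.0006  0.0595  0.0268]
210 [124 124 121 115 121 142 160 171 179 183 183 184 183 183 183 183 183 184
 183 183 183 184 184 183 183 184 184 182 177 166 152 129 106  99 102 103
 103 103]
250 [204 204 204 196 170 161 180 192 200 205 205 206 205 205 205 206 205 205
 204 200 193 187 184 183 183 183 183 180 173 160 147 135 152 176 182 182
 182 182]
290 [ 20  22  22  26  55 103 140 160 172 180 182 183 183 183 183 183 184 182
 183 183 183 183 183 183 182 182 181 177 168 153 129  88  45  24  22  23
  23  22]
```

```bash
python3 nudge.py '[[-0.0033,-0.0003,0,0.003],[0,0,0.01,0],[0,0,0.005,0],[0,0,0,0],[0,0,0,0],[0,0,0,0]]' >/dev/null; python3 -c "
from h import *
st();to(.5227,-.1183,.0612)"; python3 nudge.py '[[0,0,0.006,0],[0,0,0.006,0],[0,0,0.006,0],[0,0,0,0]]'|grep -E "pos|ft"; python3 -c "
from h import *
st();to(.5227,-.1183,.0612)"
```

```text
t 33.8 pos [ 0.5239 -0.12    0.1593] psi 0.0649 F [ 0.  -0.1 -2.5] w 0.0117 gf 50.0 q [-0.43  0.5   1.72  0.    0.93 -0.5 ]
to (0.5227, -0.1183, 0.0612) [ 0.0017 -0.0011  0.0981]
position: [0.524, -0.1193, 0.1418]
ft_force: [-1.7, 2.0, 6.7]
t 34.1 pos [ 0.524  -0.1193  0.1418] psi 0.0649 F [-1.7  2.   6.7] w 0.0116 gf 50.0 q [-0.43  0.52  1.73  0.    0.89 -0.5 ]
to (0.5227, -0.1183, 0.0612) [ 0.001  -0.0013  0.0806]
```

```bash
python3 nudge.py '[[0,0,-0.006,0],[0.0012,-0.0013,0,0],[0,0,0,0],[0,0,0,0]]'|grep -E "pos|ft"; python3 nudge.py '[[0,0,0.005,0],[0,0,0.005,0],[0,0,0.004,0],[0,0,0,0],[0,0,0,0]]'|grep -E "pos|ft"; python3 -c "
from h import *
st();to(.5227,-.1183,.0612)"
```

```text
position: [0.5223, -0.1188, 0.1472]
ft_force: [-0.2, -0.7, -2.4]
position: [0.5227, -0.1164, 0.1338]
ft_force: [-0.4, 7.9, 6.9]
t 34.9 pos [ 0.5227 -0.1164  0.1338] psi 0.0642 F [-0.4  7.9  6.9] w 0.0118 gf 50.0 q [-0.43  0.53  1.74  0.    0.87 -0.5 ]
to (0.5227, -0.1183, 0.0612) [-0.0022 -0.0001  0.0726]
```

Run:
```python
from h import *
c=robot.camera('side');g=c['img'].mean(2).astype(int)
p=robot.get_obs()['position'];b=p[2]-.0552
x,y=.0805,.0745
P=tf([.5227,-.127+.0017,b],.0645,[(x,y,0),(-x,y,0),(x,y,.05),(-x,y,.05),(x,-y,.05),(-x,-y,.05),(0,.068,.082),(0,-.032,.082)])
print(proj(c,P).round(1)); print(proj(c,tf([.5225,-.1265,.094],.0655,[(.0885,.0825,0),(-.0885,.0825,0),(.0885,-.0825,0),(-.0885,-.0825,0)])).round(1))
for v in range(180,275,2): print(v,''.join('#' if q>190 else '+' if q>165 else '-' if q>140 else ':' if q>115 else '.' if q>85 else ' ' for q in g[v,300:440]))
```

```text
[[318.5 249.1]
 [390.8 273.7]
 [319.3 230.7]
 [394.1 255.1]
 [347.8 194. ]
 [416.6 214.2]
 [358.3 228.3]
 [376.2 201.9]]
[[314.  244.4]
 [394.7 271.6]
 [345.2 203.4]
 [418.9 225.6]]
180 +--::::::::::::::::::.               ..::::::..                                                                                             
182 +--:::::::::::::::::::..            .:::--++++++-:.                                                                                         
184 +---:::::::::::::::::::.           .:::::--++++++:.....                                                                                     
186 ++--:::::::::::::::::::.         ........:-++++-:.     .......                                                                              
188 ++--:::::::::::::::::::.       ....    .....:::.              .    ...                                                                      
190 +++--::::::::::::::::::.     .:::::::......                         :--::...                                                ..              
192 +++--:::::::::::::::::::....::::::::::::::::
[... 5341 characters left out ...]
-----------------------------------------------------------------------:::----:::::::::--++++++++++++++++++++++++++++---
268 -------------------------------------------------------------------------------------------------:::::::::--++++++++++++++++++++++++++++++++
270 +--+-------------------------------------------------------------------------------------------::::::::::--+++++++++++++++++++++++++++++++++
272 ++--++--+-------------------------------------------------------------------------------------::::::::::--++++++++++++++++++++++++++++++++++
274 +++++-+++-++----------------------------------------------------------------------------------:::::::::--+++++++++++++++++++++++++++++++++++
```

```bash
python3 nudge.py '[[0,0,-0.01,0],[0,0,-0.012,0],[0,0,-0.01,0],[0.007,0,0,0],[0.007,0,0,0],[0,0,0,0],[0,0,0,0]]' 0 50|grep -E "pos|ft"; python3 nudge.py '[[0,0,0.005,0],[0,0,0.004,0],[0,0,0,0],[0,0,0,0]]' 0 12|grep -E "pos|ft"; python3 -c "
from h import *
st();to(.523,-.104,.149)"
```

```text
position: [0.5209, -0.104, 0.1647]
ft_force: [0.1, 0.2, -2.5]
position: [0.5213, -0.1049, 0.1557]
ft_force: [-0.1, -1.1, -3.7]
t 35.9 pos [ 0.5213 -0.1049  0.1557] psi 0.0648 F [-0.1 -1.1 -3.7] w 0.0116 gf 12.0 q [-0.41  0.5   1.73 -0.    0.91 -0.47]
to (0.523, -0.104, 0.149) [0.0008 0.0018 0.0067]
```

```bash
python3 nudge.py '[[0,0,0.003,0],[0,0,0.003,0],[0,0,0,0],[0,0,0,0]]' 0 12|grep -E "pos|ft"
python3 - <<'E'
from h import *
c=robot.camera('wrist');g=c['img'].mean(2).astype(int)
print(g[155:190,270],g[180:204,316])
c=robot.camera('side');g=c['img'].mean(2).astype(int)
p=robot.get_obs()['position'];b=p[2]-.0552
x,y=.0805,.0745
print(proj(c,tf([p[0],p[1],b],.0645,[(x,y-.009,.05),(-x,y-.009,.05),(-x,-y-.009,.05)])).round(1))
for v in range(190,270,3): print(v,''.join('#' if q>190 else '+' if q>165 else '-' if q>140 else ':' if q>115 else '.' if q>85 else ' ' for q in g[v,300:440]))
E
```

```text
position: [0.5218, -0.1052, 0.1503]
ft_force: [-0.4, -0.0, -2.2]
[158 159 159 158 156 155 156 154 153 154 153 154 156 165 181 184 185 185
 189 197 208 211 211 211 211 208 189 143  97  85  94 104 107 106 107] [196 177 128  87 113 163 191 197 198 198 198 198 198 198 198 198 198 198
 198 198 198 198 198 198]
[[317.  227.3]
 [393.2 252.1]
 [416.1 210.7]]
190 ++---::::::::::::::::::::::::::::::::::::::.                      .:-:.                                                  .....              
193 +++--::::::::::::::::::::::::::::::::::::::.                                              .......                      .....................
196 +++---::::::::::::::::::::::::::::::::::::..:-+####+++-:.                                                           ....................::::
199 ++++--:::::::::::::::::::::::::::::--++:....:-+++++#####-.                                 ...                     ...:--------------------+
202 ++++---::::::::::::::::::::::::::--++-:....:-:::.....::::          .:.              ........        ..            ..:--+++++++++++++++++++++
205 +++++--:::::::::::
[... 2467 characters left out ...]
::::::------------------------------------------------------------------:....:--++-::..:::::::---+++++++++++++++++++++++
259 ----------------:::::::--------------------------------------------------------------------::...:-++-::::::::::-+++++++------+++++++++++++++
262 ----------------:::::----------------------------------------------------------------------:..:--+--:::::::::--++++++++++++++++-------++++++
265 ----------------:::-----------------------------------------------------------------------::::-++-::::::::::-+++++++++++++++++++++++++------
268 ----------------:-----------------------------------------------------------------------------+--:::::::::--++++++++++++++++++++++++++++++++
```

```bash
for i in 1 2 3; do python3 nudge.py '[[0,0,0.0015,0],[0,0,0,0],[0,0,0,0]]' 0 30|grep -E "pos|ft"; done
```

```text
position: [0.522, -0.1052, 0.1491]
ft_force: [-0.5, -2.2, -2.3]
position: [0.5222, -0.1052, 0.1476]
ft_force: [0.6, -2.3, -1.8]
position: [0.5222, -0.1054, 0.1461]
ft_force: [-0.2, -3.3, -0.6]
```

```bash
python3 nudge.py '[[0,0,-0.006,0],[-0.005,0,-0.004,0],[-0.0043,0.0003,0,0],[0,0,0,0],[0,0,0,0],[0,0,0,0]]' 0 50|grep -E "pos|ft"; python3 nudge.py '[[0,0,0.005,0],[0,0,0.005,0],[0,0,0.005,0],[0,0,0,0],[0,0,0,0]]'|grep -E "pos|ft"; python3 nudge.py '[[0,0,0.003,0],[0,0,0.003,0],[0,0,0,0],[0,0,0,0]]'|grep -E "pos|ft"; python3 -c "
from h import *
st();to(.5227,-.1147,.0612)"
```

```text
position: [0.5221, -0.1138, 0.1557]
ft_force: [0.1, 0.0, -2.3]
position: [0.5221, -0.1139, 0.1402]
ft_force: [0.8, -0.6, -2.9]
position: [0.5225, -0.1141, 0.1348]
ft_force: [-0.7, -0.4, -2.8]
t 38.3 pos [ 0.5225 -0.1141  0.1348] psi 0.0650 F [-0.7 -0.4 -2.8] w 0.0120 gf 50.0 q [-0.42  0.53  1.74 -0.    0.87 -0.49]
to (0.5227, -0.1147, 0.0612) [-0.0006  0.0002  0.0736]
```

Free of contact and inside the frame now. I'll keep lowering.

```bash
python3 nudge.py '[[-0.0003,0,0.006,0],[0,0,0.006,0],[0,0,0.006,0],[0,0,0.006,0],[0,0,0.006,0],[0,0,0,0]]'|grep -E "pos|ft"; python3 nudge.py '[[0,0,0.006,0],[0,0,0.006,0],[0,0,0.006,0],[0,0,0.006,0],[0,0,0.006,0],[0,0,0,0],[0,0,0,0]]'|grep -E "pos|ft"
```

```text
position: [0.522, -0.1095, 0.105]
ft_force: [1.3, 14.6, 6.1]
position: [0.5233, -0.115, 0.0842]
ft_force: [-13.9, 3.4, 64.8]
```

```bash
python3 nudge.py '[[0,0,-0.008,0],[0,0,-0.008,0],[0,0,-0.01,0],[0,0,-0.015,0],[0,0,-0.015,0],[0,0,-0.015,0],[0,0,-0.02,0],[0,0,-0.02,0],[0,0,0,0],[0,0,0,0]]'
python3 - <<'E'
from h import *
st()
c=robot.camera('wrist');g=c['img'].mean(2).astype(int); np.save('t5.npy',c,allow_pickle=True)
for v in range(140,300,4): print(v,''.join('#' if q>195 else '+' if q>170 else '-' if q>145 else ':' if q>115 else '.' if q>60 else ' ' for q in g[v,170:470:2]))
E
```

```text
time: 40.2
position: [0.5232, -0.1147, 0.186]
tool_rot: [0.684, 0.73, 0.0, 0.001]
ft_force: [-0.5, 0.3, -2.6]
grip_width: 0.0113
grip_force: 50.0
t 40.2 pos [ 0.5232 -0.1147  0.186 ] psi 0.0650 F [-0.5  0.3 -2.6] w 0.0113 gf 50.0 q [-0.42  0.46  1.7  -0.    0.99 -0.49]
140 +++++++++++++++++++++++++++++++------------------------------------------------------------------------------------:.-++++++++++++++++++++++-++-+-----
144 ++++++++++++++++++++++++++++++-------------------------------------------------------------------------------------.:-++++++++++++++++++++++++-+------
148 +++++++++++++++++++++----::::::-----------------------------------------------------------------------------------:::-------++++++++++++++++++--+-----
152 +++++++++++++++++:::::::::::---+++++++++++++++++++++++++++++++++++++++++++++++++++++++++++++++++++++++++++++++++++---:::::::::::-+++++----------------
156 +++++++++++++++++:::::::::::---++++++++++++++++++++++++++++++++++++++++++++++++++++++++++++++++++++++++++++++++++++-------:----:-+++++-:::::::::::::::
160 +++++++++++++++++:...........:.:-------------------
[... 4669 characters left out ...]
#########+:      .#############################################:.  .  ..........
284              .+###########################################-       :+###########+:       -############################################+. .   ..........
288             .:############################################:       :+###########+:       .############################################+....  ..........
292             .:###########################################+        :+###########+:        +###########################################+. .    .........
296                                                        -#.        :+###########+:        .#-                                                  ........
```

```bash
cat > fitw.py <<'E'
from tilt import *
c=np.load('t5.npy',allow_pickle=True).item(); g=c['img'].mean(2).astype(int)
print(g[176:192,230],g[176:192,400],g[160:176,316]); print(g[200,296:336]); print(g[190,450:480],g[220,450:480])
E
python3 fitw.py
python3 - <<'E'
from h import *
c=np.load('t5.npy',allow_pickle=True).item()
p=np.array([.5232,-.1147,.186])+[0,0,.0187]
pts=[(0,.068,.082),(.0805,.0745,.05),(-.0805,.0745,.05),(.0805,0,.05),(0.006,.068,.082),(-.006,.068,.082),(0.006,.03,.082),(-.006,.03,.082)]
for th in (-.2,-.1,0,.1,.2,.3,.4):
    P=p+(R.from_euler('z',.065)*R.from_euler('x',th)).apply(np.array(pts)-[0,.01,.073]); print(th,proj(c,P).round(0).tolist())
E
```

```text
[112 112 114 120 150 189 208 212 212 212 208 186 136 101  95  94] [122 122 121 125 143 177 202 208 209 208 206 193 154  95  68  66] [171 166 164 164 164 164 165 167 175 191 204 209 210 210 210 210]
[ 94  95  94  95  95  94 100 129 162 183 198 206 209 209 209 209 210 210
 210 209 210 209 209 210 209 209 210 210 209 208 201 187 170 138  98  72
  66  66  67  67]
[ 67  68  67  68  67  68  66  65  64  78 131 190 205 205 206 205 204 194
 159 129 121 121 121 121 121 121 121 121 121 121] [ 80  79  79  80  80  80  79  79  79  79  77  78  97 147 197 210 210 210
 210 209 199 165 132 123 122 122 124 126 127 128]
-0.2 [[316.0, 190.0], [469.0, 181.0], [163.0, 181.0], [463.0, 318.0], [330.0, 190.0], [303.0, 190.0], [330.0, 276.0], [303.0, 276.0]]
-0.1 [[316.0, 192.0], [475.0, 176.0], [157.0, 176.0], [462.0, 314.0], [331.0, 192.0], [302.0, 192.0], [330.0, 279.0], [303.0, 279.0]]
0 [[316.0, 196.0], [482.0, 172.0], [151.0, 172.0], [462.0, 309.0], [331.0, 196.0], [301.0, 196.0], [330.0, 283.0], [303.0, 283.0]]
0.1 [[316.0, 202.0], [489.0, 169.0], [143.0, 169.0], [462.0, 304.0], [332.0, 202.0], [301.0, 202.0], [330.0, 287.0], [302.0, 287.0]]
0.2 [[316.0, 209.0], [497.0, 167.0], [135.0, 167.0], [462.0, 300.0], [333.0, 209.0], [300.0, 209.0], [330.0, 291.0], [302.0, 291.0]]
0.3 [[316.0, 219.0], [506.0, 167.0], [127.0, 167.0], [462.0, 295.0], [333.0, 219.0], [300.0, 219.0], [330.0, 296.0], [302.0, 296.0]]
0.4 [[316.0, 230.0], [515.0, 169.0], [118.0, 168.0], [463.0, 291.0], [334.0, 230.0], [299.0, 230.0], [331.0, 301.0], [302.0, 301.0]]
```

Run:
```python
from h import *
from scipy.optimize import least_squares
c=np.load('t5.npy',allow_pickle=True).item()
p=np.array([.5232,-.1147,.186])+[0,0,.0187]
def P(q,pts): return proj(c,p+(R.from_euler('z',.065)*R.from_euler('x',q[0])).apply(np.array(pts)-[q[3],q[1],q[2]]))
def f(q):
    a=P(q,[(0,.068,.082),(.0805,.0745,.05),(-.03,.0745,.05)])
    e=P(q,[(.0805,.07,.05),(.0805,0,.05),(.006,.068,.082),(.006,.0,.082),(-.006,.068,.082),(-.006,0,.082)])
    at=lambda i,v:e[i,0]+(e[i+1,0]-e[i,0])*(v-e[i,1])/(e[i+1,1]-e[i,1])
    return np.r_[a[0,1]-169,a[1,1]-180.7,a[2,1]-180.7,at(0,190)-468,at(0,220)-471,at(2,200)-329,at(4,200)-303.7]
for t0 in (0,-.3,.2):
    s=least_squares(f,[t0,.01,.073,0]); print(s.x.round(4),s.fun.round(1))
```

```text
[-4.78e-01  5.40e-03  5.63e-02 -1.00e-04] [-0.  -0.   0.   0.1 -0.4  1.5 -1.2]
[-4.78e-01  5.40e-03  5.63e-02 -1.00e-04] [-0.  -0.   0.   0.1 -0.4  1.5 -1.2]
[-4.78e-01  5.40e-03  5.63e-02 -1.00e-04] [-0.  -0.   0.   0.1 -0.4  1.5 -1.2]
```

```bash
python3 nudge.py '[[0.02,-0.01,-0.01,0.03],[0.03,-0.012,-0.01,0.03],[0.03,-0.012,0,0.03],[0.03,-0.012,0,0.03],[0.03,-0.012,0,0.03],[0.03,-0.012,0,0.03],[0.03,-0.012,0,0.03],[0.03,-0.012,0,0],[0.03,-0.012,0,0],[0.03,-0.012,0,0],[0.03,-0.01,0,0],[0.03,-0.01,0,0],[0,0,0,0],[0,0,0,0]]' 0 50 >/dev/null; python3 -c "
from h import *
st();to(.362,.285,.085)"
```

```text
t 41.4 pos [0.4113 0.2449 0.2042] psi -0.1411 F [ 0.1 -1.1 -2.1] w 0.0115 gf 50.0 q [ 0.3   0.36  1.81 -0.    0.98  0.44]
to (0.362, 0.285, 0.085) [ 0.033  -0.0541  0.1193]
```

```bash
python3 nudge.py '[[0.011,-0.018,0,0],[0.011,-0.018,0,0],[0.011,-0.018,0.01,0],[0,0,0.03,0],[0,0,0.03,0],[0,0,0.03,0],[0,0,0.02,0],[0,0,0.01,0],[0,0,0,0],[0,0,0,0]]'|grep -E "pos|ft"; python3 nudge.py '[[-0.004,0,0.004,0],[-0.004,0,0.004,0],[-0.004,0,0.004,0],[0,0,0,0]]' 0 12|grep -E "pos|ft";  python3 nudge.py '[[-0.005,0,0.003,0],[-0.005,0,0.003,0],[-0.005,0,0.003,0],[0,0,0,0]]' 0 10|grep -E "pos|ft"
```

```text
position: [0.364, 0.2831, 0.0749]
ft_force: [0.2, 0.5, -2.9]
position: [0.3619, 0.2714, 0.0638]
ft_force: [-1.1, -0.5, -2.0]
position: [0.3608, 0.2568, 0.0549]
ft_force: [1.6, -1.8, 1.1]
```

Contact, with the bin pivoting. I'll go a little further, release, and measure from above.

```bash
python3 nudge.py '[[-0.005,0,0.003,0],[-0.005,0,0.003,0],[-0.004,0,0.003,0],[0,0,0,0]]' 0 10|grep -E "pos|ft";  python3 nudge.py '[[0,0,0,0],[0,0,0,0],[0,0,0,0],[0,0,0,0],[0,0,0,0]]' 0.034|grep -E "pos|ft|wid"; python3 nudge.py '[[0,0,-0.02,0],[0,0,-0.025,0],[0,0,-0.03,0],[0,0,-0.035,0],[0,0,-0.035,0],[0,0,-0.035,0],[0,0,-0.035,0],[0,0,0,0],[0,0,0,0],[0,0,0,0],[0,0,0,0]]' >/dev/null
python3 - <<'E'
from h import *
st(); c=robot.camera('wrist'); np.save('t6.npy',c,allow_pickle=True); np.save('t6p.npy',robot.get_obs()['position']); st()
g=c['img'].mean(2).astype(int)
for v in range(110,310,6): print(v,''.join('#' if q>200 else '+' if q>170 else '-' if q>145 else ':' if q>115 else '.' if q>60 else ' ' for q in g[v,190:450:2]))
E
```

```text
position: [0.3584, 0.2431, 0.0454]
ft_force: [1.6, 0.6, -3.1]
position: [0.3582, 0.2438, 0.046]
ft_force: [0.6, -0.7, -0.1]
grip_width: 0.0322
t 44.6 pos [0.357  0.2433 0.2596] psi -0.1449 F [-0.8  0.  -0.1] w 0.0340 gf 0.0 q [ 0.34  0.21  1.84 -0.    1.09  0.48]
t 44.6 pos [0.3571 0.2433 0.2594] psi -0.1450 F [-0.1 -0.4  0. ] w 0.0336 gf 0.0 q [0.34 0.22 1.84 0.   1.09 0.48]
110 +++++++++++++++++++++++++++++++++++++++++++++++++++++-:-+++++++++++++++++++++++++++++++-..........................................
116 +++++++++++++++++++++++++++++++++++++++++++++++++++++-::+++++++++++++++++++++++++++++++-....................................::---+
122 ++++++++++++++++++++++++++++++++++++++++++++++++++++++::-+++++++++++++++++++++++++++++++-................::--+++++++++++++++++++++
128 ++++++++++++++++++++++++++++++++++++++++++++++++++++++-:-++++++++++++++++++++++++++++++++++-++++++++++++++++++++++++++++++++++++++
134 +++++++++++++++++++++++++++++++++++++++++++++++++++++++::-++++++++++++++++++++++++++++++++++++++++++++++++++++++++++++++++++++++++
140 ++++++++++++++++++++++++++++++++++++++++++
[... 3136 characters left out ...]
#######++++:   +######+#+.     ..........................
284 +++++++++++++++++++++++++++++++++----.         .-------------------:-----------:         .-----+#+.     ..........................
290 +++++++++++++++++++++++++###########:          .:::::::::::::::::::..::::::::::.          .::::::..     ..........  ..............
296                           +#######+.           .:::::::::::::::::::...:::::::::.            .::::.                                
302                           -#####-              .+###################--########+.              -#+:                                
308                           :##+.                .+###################+:+#######+.                ..
```

Run:
```python
from h import *
c=np.load('t6.npy',allow_pickle=True).item(); g=c['img'].mean(2).astype(int)
for v in (180,200,224,248): print(v,g[v,305:330])
print(g[154:176,318],g[248:272,314],g[248:272,318])
```

```text
180 [135 135 135 134 135 135 144 173 203 217 220 220 220 220 219 219 217 198
 160 123 112 112 113 111 112]
200 [219 219 219 219 219 219 217 211 209 217 220 220 220 219 219 219 214 193
 151 116 110 112 112 111 113]
224 [219 219 219 219 219 218 216 210 209 216 220 220 219 219 217 216 213 191
 149 114 109 111 111 110 111]
248 [218 217 217 217 217 217 215 208 208 216 219 219 218 217 216 215 207 181
 139 109 104 105 106 106 105]
[178 171 159 156 168 188 198 193 168 114 112 144 156 180 211 219 219 219
 220 220 219 220] [216 216 216 216 216 215 216 216 215 216 215 211 202 204 215 218 217 217
 218 218 218 217 218 218] [217 217 218 217 217 217 216 216 216 216 216 209 191 171 172 174 176 187
 204 209 209 209 209 209]
```

```bash
python3 nudge.py '[[-0.0054,0.0013,0.03,0],[0,0,0.03,0],[0,0,0.03,0],[0,0,0.03,0],[0,0,0.03,0],[0,0,0.03,0],[0,0,0.015,0],[0,0,0.01,0],[0,0,0,0],[0,0,0,0],[0,0,0,0]]'|grep -E "pos|ft"; python3 nudge.py '[[0,0,0,0],[0,0,0,0],[0,0,0,0],[0,0,0,0],[0,0,0,0],[0,0,0,0],[0,0,0,0]]' 0 60|grep -E "pos|ft|wid"; python3 -c "
from h import *
st(); c=robot.camera('wrist'); p=proj(c,tf([.3585,.2296,.082],-.145,[(0,.068,0),(0,-.032,0)])); print(p)
x=plane(np.load('t6.npy',allow_pickle=True).item(),[(317.5,167),(317.2,260)],.082); print(x, x.mean(0))"
```

```text
position: [0.3587, 0.2382, 0.0558]
ft_force: [-0.4, -0.6, 0.9]
position: [0.3585, 0.2382, 0.0564]
ft_force: [-2.2, 0.5, 6.6]
grip_width: 0.0114
t 46.1 pos [0.3585 0.2382 0.0564] psi -0.1450 F [-2.2  0.5  6.6] w 0.0114 gf 60.0 q [0.33 0.6  2.05 0.   0.5  0.47]
[[319.05127539 191.61877962]
 [318.40893865 393.87150717]]
[[0.36539928 0.29498889 0.082     ]
 [0.35103638 0.19752774 0.082     ]] [0.35821783 0.24625831 0.082     ]
```

```bash
python3 nudge.py '[[0,0,-0.01,0],[0,0,-0.015,0],[0,0,-0.02,0],[0,0,-0.02,0],[0,0,-0.02,0],[0,0,-0.02,0],[0,0,-0.02,0],[0,0,-0.02,0],[0,0,-0.01,0],[0,0,0,0]]'|grep -E "pos|ft"; python3 nudge.py '[[-0.02,0.008,0,-0.03],[-0.03,0.012,0,-0.04],[-0.03,0.012,0,-0.04],[-0.03,0.012,0,-0.04],[-0.03,0.012,0,-0.03],[-0.03,0.012,0,-0.03],[-0.03,0.012,0,0],[-0.03,0.012,0,0],[-0.03,0.012,0,0],[-0.03,0.012,0,0],[-0.02,0.008,0,0],[0,0,0,0],[0,0,0,0]]'>/dev/null; python3 -c "
from h import *
st();to(.5227,-.1177,.17)"
```

```text
position: [0.3601, 0.2386, 0.2128]
ft_force: [0.2, 0.6, -3.1]
t 48.1 pos [ 0.4827 -0.0716  0.2095] psi 0.0625 F [ 0.2 -0.2 -3.4] w 0.0116 gf 60.0 q [-0.38  0.36  1.78  0.    1.   -0.44]
to (0.5227, -0.1177, 0.17) [-0.0486  0.0371  0.0393]
```

```bash
python3 nudge.py '[[-0.0162,0.0123,0,-0.002],[-0.0162,0.0124,0,0],[-0.0162,0.0124,0.01,0],[0,0,0.015,0],[0,0,0.014,0],[0,0,0,0],[0,0,0,0],[0,0,0,0],[0,0,0,0]]' >/dev/null
cat > av.py <<'E'
from h import *
# averaged readings (each camera call advances 0.05 s)
def av(n=6,*t):
    P=[];F=[];A=[]
    for i in range(n):
        robot.camera('wrist'); o=robot.get_obs(); P.append(o['position']);F.append(o['ft_force']); r=R.from_quat(o['tool_rot']).as_matrix();A.append(np.arctan2(r[1,1],r[0,1]))
    p=np.mean(P,0); print('avg',p.round(4),'psi',np.mean(A).round(4),'F',np.mean(F,0).round(1),'sd',np.std(P,0).round(4),'to',tool(np.array(t)-p))
E
python3 -c "
from av import *
av(5,.5227,-.1177,.0624)"
```

```text
avg [ 0.5238 -0.1166  0.1727] psi 0.0674 F [-0.1  0.1 -2.9] sd [0.0001 0.0001 0.0001] to [-0.0009 -0.0012  0.1103]
```

```bash
python3 nudge.py '[[-0.0009,-0.0012,0.008,0.002],[0,0,0.008,0],[0,0,0,0],[0,0,0,0],[0,0,0,0]]' >/dev/null; python3 -c "
from av import *
av(3,.5227,-.1177,.0624)";  python3 nudge.py '[[0,0,0.003,0],[0,0,0.003,0],[0,0,0,0],[0,0,0,0]]'|grep -E "pos|ft"; python3 nudge.py '[[0,0,0.003,0],[0,0,0,0],[0,0,0,0]]'|grep -E "pos|ft"
```

```text
avg [ 0.5225 -0.1178  0.156 ] psi 0.065 F [-0.   0.4 -2.6] sd [0.     0.     0.0001] to [0.0001 0.0002 0.0936]
position: [0.5225, -0.1177, 0.15]
ft_force: [0.0, 0.4, -1.3]
position: [0.5229, -0.1172, 0.1478]
ft_force: [1.4, 3.5, 5.4]
```

```bash
python3 nudge.py '[[0,0,-0.005,0],[0.0015,0,0,0],[0,0,0,0],[0,0,0.003,0],[0,0,0.003,0],[0,0,0,0],[0,0,0,0]]'|grep -E "pos|ft"; python3 -c "
from av import *
o=robot.get_obs();av(3,.5227,-.1177,.0624);print(o['moment'].round(2))"
```

```text
position: [0.5218, -0.1161, 0.1453]
ft_force: [-1.3, 0.1, -2.5]
avg [ 0.5221 -0.1162  0.1457] psi 0.0649 F [-0.2 -0.  -2.9] sd [0.0001 0.     0.0001] to [-0.0015  0.0005  0.0833]
[-0.08  0.08 -0.04]
```

```bash
for i in 1 2; do python3 nudge.py '[[0,0,0.003,0],[0,0,0.003,0],[0,0,0,0]]'|grep -E "pos|ft"; done; python3 -c "
from av import *
av(3,.5227,-.1177,.0624)"
```

```text
position: [0.5218, -0.1161, 0.1393]
ft_force: [-0.2, 0.1, -2.1]
position: [0.5218, -0.1161, 0.1333]
ft_force: [-0.3, 0.0, -2.9]
avg [ 0.5221 -0.1162  0.1337] psi 0.0651 F [ 0.1 -0.5 -2.4] sd [0.0001 0.0001 0.0001] to [-0.0016  0.0005  0.0713]
```

```bash
for i in 1 2 3 4; do python3 nudge.py '[[0,0,0.004,0],[0,0,0.004,0],[0,0,0,0]]'|grep -E "pos|ft"|tr '\n' ' '; done
```

```text
position: [0.5216, -0.116, 0.1251] ft_force: [-0.5, -0.6, -3.7] position: [0.5217, -0.116, 0.1171] ft_force: [0.4, 0.5, -2.3] position: [0.5217, -0.116, 0.1091] ft_force: [0.1, -0.3, -2.1] position: [0.5217, -0.116, 0.1012] ft_force: [-1.1, -0.2, -3.3]
```

```bash
for i in 1 2 3; do python3 nudge.py '[[0,0,0.003,0],[0,0,0,0],[0,0,0,0]]'|grep -E "pos|ft"|tr '\n' ' '; done
```

```text
position: [0.5222, -0.1162, 0.0988] ft_force: [0.1, -0.2, -1.8] position: [0.5221, -0.1162, 0.0958] ft_force: [-0.1, 0.5, -2.9] position: [0.5221, -0.1162, 0.0928] ft_force: [0.6, 0.2, -2.8]
```

```bash
python3 nudge.py '[[0,0,0.004,0],[0,0,0.004,0],[0,0,0.004,0],[0,0,0.004,0],[0,0,0.004,0],[0,0,0,0]]'|grep -E "pos|ft"|tr '\n' ' '; for i in 1 2; do python3 nudge.py '[[0,0,0.003,0],[0,0,0.002,0],[0,0,0,0]]'|grep -E "pos|ft"|tr '\n' ' '; done
```

```text
position: [0.5216, -0.116, 0.0719] ft_force: [0.1, -0.4, -2.6] position: [0.522, -0.1162, 0.0675] ft_force: [-0.5, -0.3, -2.8] position: [0.5223, -0.1162, 0.0627] ft_force: [0.8, 0.7, -3.2]
```

```bash
python3 nudge.py '[[0,0,0.0015,0],[0,0,0.0015,0],[0,0,0,0]]'|grep -E "pos|ft"|tr '\n' ' '; python3 nudge.py '[[0,0,0,0],[0,0,0,0],[0,0,0,0],[0,0,0,0]]' 0.034|grep -E "pos|ft|wid"|tr '\n' ' '; python3 nudge.py '[[0,0,-0.02,0],[0,0,-0.03,0],[0,0,-0.03,0],[0,0,-0.03,0],[0,0,-0.03,0],[0,0,-0.03,0],[0,0,-0.03,0],[0,0,0,0],[0,0,0,0],[0,0,0,0],[0,0,0,0]]' 0.087 >/dev/null
python3 - <<'E'
from h import *
st(); c=robot.camera('wrist'); st()
g=c['img'].mean(2).astype(int)
for v in range(120,330,6): print(v,''.join('#' if q>200 else '+' if q>170 else '-' if q>145 else ':' if q>115 else '.' if q>60 else ' ' for q in g[v,220:420:2]))
for v in (180,200,224,248): print(v,g[v,305:330])
print(g[150:176,316],g[248:272,316])
im=cv2.imread('pics/w2.png')[...,::-1].mean(2).astype(int)
E
```

```text
position: [0.5224, -0.1165, 0.0624] ft_force: [-4.1, 0.4, 15.8] position: [0.5224, -0.1162, 0.0599] ft_force: [-0.3, 0.4, 0.3] grip_width: 0.0296 t 55.9 pos [ 0.5211 -0.1157  0.2582] psi 0.0650 F [-0.4 -0.4  0.1] w 0.0866 gf 0.0 q [-0.43  0.36  1.62  0.    1.17 -0.49]
t 55.9 pos [ 0.5211 -0.1157  0.2581] psi 0.0649 F [ 0.4 -0.1 -0.2] w 0.0864 gf 0.0 q [-0.43  0.36  1.62  0.    1.17 -0.49]
120 +++++++++++++++++++++++--------------------------------------------------------------:.---:::::::...
126 ++++++++++++++++++++-----------------------------------------------------------------::-------------
132 ++++++++++++++++++------------------------------------------------------------------:.:-------------
138 +++++++++++++++---------------------------------------------------------------------:.--------------
144 +++++++++++++-----------------------------------------------------------------------.:--------------
150 ++++++::::::::-+++++++++++++++++++++++++++++++++++++++++++++++++++++++++++++++++++++---::::::-+++-::
156 ++++++....................................................................
[... 2900 characters left out ...]
                                                                  
180 [ 97  97  98  97  98  97 107 146 179 192 194 194 194 194 193 193 191 175
 142 110  99  98  98  98  97]
200 [ 97  97  98  97  97  97 106 143 177 190 193 194 193 193 193 193 190 172
 134 102  96  96  97  97  97]
224 [172 173 173 172 172 172 173 174 181 190 193 194 193 193 192 191 188 169
 132 100 107 141 166 172 173]
248 [194 194 194 194 193 193 190 181 179 187 192 193 192 191 191 190 186 169
 132 112 152 185 193 193 194]
[179 179 178 170 143 102 101 113 112 102  85  71  68  81 127 176 193 194
 194 195 194 194 194 195 194 194] [193 193 192 192 192 192 192 192 192 192 191 180 146 106  92  92  92  91
  92  98 106 104  96  93]
```

```bash
python3 nudge.py '[[-0.0345,-0.002,0,0],[-0.0345,-0.002,0,0],[-0.0345,-0.002,0,0],[-0.0345,-0.002,0,0],[-0.0345,-0.002,0,0],[-0.0345,-0.002,0,0],[-0.0345,-0.002,0,0],[0,0,0,0],[0,0,0,0],[0,0,0,0]]' 0.087 >/dev/null
cat > tins.py <<'E'
from h import *
st(); c=robot.camera('wrist'); np.save('t7.npy',c,allow_pickle=True)
p=proj(c,[(.472,-.31,.026),(.513,-.447,.026)]); print(p)
g=c['img'].mean(2).astype(int)
for q in p.astype(int):
    x0=max(q[0]-60,0);print(x0)
    for v in range(max(q[1]-42,0),min(q[1]+42,479),4): print(v,''.join('#' if a>200 else '+' if a>170 else '-' if a>140 else ':' if a>110 else '.' if a>60 else ' ' for a in g[v,x0:x0+120:2]))
E
python3 tins.py
```

```text
t 56.8 pos [ 0.5232 -0.3572  0.2582] psi 0.0644 F [0.3 0.8 0.1] w 0.0867 gf 0.0 q [-0.78  0.51  1.37  0.    1.27 -0.84]
[[275.05049923 165.69576209]
 [304.06787355 277.4548167 ]]
215
123 +++++++++++++++++++++-......................................
127 +++++++++++++++++++++-......................................
131 +++++++++++++++++++++-......................................
135 +++++++++++++++++++++-......................................
139 +++++++++++++++++++++-......................................
143 +++++++++++++++++++++-:.....................................
147 +++++++++++++++++++++-........:....... .....................
151 +++++++++++++++++++-.....----------:....................::::
155 +++++++++++++++++++....---------------.....-------------++++
159 ++++++++++++++++++:...-----------------... .-------+++++++++
163 ++++++++++++++++++...:------------------....-----+++++++++++
167 ++++++++++++++++++...:------------------....----++++++++++++
171 ++++++++++++++++++:...------------------....:-++++++++++++++
175 ++++++++++++++++++-...:----------------:....-+++++++++++++++
179 +++
[... 1116 characters left out ...]
+++++++++++++++++++--------------------+--++++++++
279 +++++++++++++++++++++++++++++---------------------:-++++++++
283 :::::::::::----------++++++++-::-----------------::-++++++++
287 +++++++++++++++++++--------::::...:-----------:...-------+++
291 ++++++++++++++++++++++++++++++++::....::::......------------
295 ++++++++++++++++++++++++++++++++++-::.......:-++++++++++++++
299 +++++++++++++++++++++++++++---------------------------------
303 ++++++++++++++++++------------------------------------------
307 ++++++++++++++++--------------------------------------------
311 ++++++++++++++----------------------------------------------
315 ++++++++++++------------------------------------------------
```

```bash
python3 -c "
from h import *
c=np.load('t7.npy',allow_pickle=True).item(); print(plane(c,[(276,167),(323,268.5)],.026))
for q in ((.041,.018),(-.041,.018)): print(tf([.5227,-.1265,.006],.065,(*q,0)))"
python3 nudge.py '[[0,0,0,0.12],[0,0,0,0.12],[0,0,0,0.12],[0,0,0,0.12],[0,0,0,0.12],[0,0,0,0.12],[0,0,0,0.12],[0,0,0,0.12],[0,0,0,0.12],[0,0,0,0.12],[0,0,0,0.12],[0,0,0,0.12],[0,0,0,0.13],[0,0,0,0],[0,0,0,0]]' 0.087 >/dev/null; python3 tins.py | head -3
```

```text
[[ 0.47313637 -0.31140033  0.026     ]
 [ 0.53621319 -0.4331981   0.026     ]]
[ 0.56244424 -0.10587489  0.006     ]
[ 0.48061741 -0.11120114  0.006     ]
t 58.1 pos [ 0.5241 -0.3565  0.2599] psi -1.4950 F [-0.2  0.   0.5] w 0.0870 gf 0.0 q [-0.77  0.5   1.37  0.    1.27  0.72]
[[275.30142737 246.19194432]
 [389.20556666 222.41549055]]
```

```bash
python3 nudge.py '[[0,0,0,0.01],[0,0,0,0]]'>/dev/null; python3 -c "
from av import *
av(2,.4731,-.3114,.007)"
```

```text
avg [ 0.5239 -0.3579  0.26  ] psi -1.5089 F [ 0.3  0.8 -0.1] sd [0.     0.0001 0.    ] to [-0.0479 -0.0495  0.253 ]
```

```bash
python3 nudge.py '[[-0.024,-0.025,0,0],[-0.0239,-0.0245,0,0],[0,0,0.035,0],[0,0,0.035,0],[0,0,0.035,0],[0,0,0.035,0],[0,0,0.035,0],[0,0,0.03,0],[0,0,0.02,0],[0,0,0.015,0],[0,0,0.012,0],[0,0,0,0],[0,0,0,0]]'|grep -E "pos|ft"; python3 nudge.py '[[0,0,0,0],[0,0,0,0],[0,0,0,0],[0,0,0,0],[0,0,0,0],[0,0,0,0]]' 0 25|grep -E "pos|ft|wid|grip"; python3 nudge.py '[[0,0,-0.02,0],[0,0,-0.03,0],[0,0,-0.03,0],[0,0,-0.03,0],[0,0,-0.03,0],[0,0,0,0],[0,0,0,0]]'|grep -E "pos|ft|grip"
```

```text
position: [0.4731, -0.3117, 0.0077]
ft_force: [-0.5, 1.0, -0.4]
position: [0.4733, -0.3117, 0.0086]
ft_force: [0.3, 0.2, 3.7]
grip_width: 0.0594
grip_force: 25.0
position: [0.4739, -0.3123, 0.1497]
ft_force: [-0.8, 0.3, -1.7]
grip_width: 0.0594
grip_force: 25.0
```

```bash
python3 nudge.py '[[0.0,-0.03,0,0],[0,-0.03,0,0],[0,-0.03,0,0],[0,-0.03,0,0],[0,-0.03,0,0],[0,-0.03,0,0],[0,-0.02,0,0],[0,0,0,0],[0,0,0,0],[0,0,0,0]]'>/dev/null; python3 -c "
from av import *
av(2,.4806,-.1112,.034)"
```

```text
avg [ 0.4612 -0.1129  0.1474] psi -1.5109 F [ 0.1  0.2 -1.5] sd [0.     0.0001 0.0001] to [ 0.0195 -0.0006  0.1134]
```

```bash
python3 nudge.py '[[0.0195,-0.0006,0,0],[0,0,0.02,0],[0,0,0.02,0],[0,0,0.02,0],[0,0,0,0],[0,0,0,0]]' >/dev/null; python3 -c "
from av import *
av(2,.4806,-.1112,.032)"; python3 nudge.py '[[0,0,0.015,0],[0,0,0.015,0],[0,0,0.013,0],[0,0,0.01,0],[0,0,0,0],[0,0,0,0]]'|grep -E "pos|ft|grip"; python3 nudge.py '[[0,0,0,0],[0,0,0,0],[0,0,0,0],[0,0,0,0]]' 0.074|grep -E "pos|ft|grip"; python3 nudge.py '[[0,0,-0.02,0],[0,0,-0.03,0],[0,0,-0.03,0],[0,0,-0.03,0],[0,0,-0.03,0],[0,0,-0.03,0],[0,0,0,0]]'|grep -E "pos|ft|grip"
```

```text
avg [ 0.4808 -0.1111  0.0883] psi -1.5111 F [ 0.9  0.2 -0.1] sd [0.0002 0.     0.0003] to [-0.0003  0.0001  0.0563]
position: [0.4807, -0.1104, 0.0353]
ft_force: [-1.1, 0.4, -0.8]
grip_width: 0.0594
grip_force: 25.0
position: [0.4809, -0.1104, 0.0356]
ft_force: [0.5, 0.9, 1.0]
grip_width: 0.0722
grip_force: 0.0
position: [0.4839, -0.1117, 0.2108]
ft_force: [0.6, -0.9, -0.5]
grip_width: 0.0737
grip_force: 0.0
```

```bash
python3 nudge.py '[[0.005,0.035,-0.01,0],[0.005,0.035,-0.01,0],[0.005,0.035,-0.01,0],[0.005,0.035,-0.01,0],[0.005,0.035,-0.01,0],[0.005,0.035,0,0],[0,0.035,0,0],[0,0.035,0,0],[0,0.035,0,0],[0,0,0,0],[0,0,0,0],[0,0,0,0]]' 0.087 >/dev/null; sed -i 's/(.472,-.31,.026),(.513,-.447,.026)/(.536,-.433,.026)/' tins.py; python3 tins.py; python3 -c "
from h import *
to(.5362,-.4332,.008)"
```

```text
t 64.5 pos [ 0.5288 -0.4219  0.2539] psi -1.5104 F [ 0.1  0.1 -0.4] w 0.0871 gf 0.0 q [-0.84  0.57  1.25  0.    1.32  0.67]
[[325.82375346 203.41975649]]
265
161 +++++++++++++++++++++++++++++++++++++++++++++++--+++++++++++
165 +++++++++++++++++++++++++++++++++++++++++++++++:-+++++++++++
169 +++++++++++++++++++++++++++++++++++++++++++++++:++++++++++++
173 ++++++++++++++++++++++++++++++++++++++++++++++-:++++++++++++
177 +++++++++++++++++++++++++-::::::::...::::::::::-++++++++++++
181 #+++++++++++++++++++++-:-+++###+++++++::::::::..-+++++++++++
185 +++++++++++++++++++++--+##+++++-++++++++-:::::..::-+++++++++
189 +++++++++++++++++++++++#+++++--+---+++++++:::...:::-++++++++
193 +++++++++++++++++++++##+++++-+-+-------++++::...::::++++++++
197 ++++++++++++++++++++#++++++++-+-+------++++-:..:::::++++++++
201 +++++++++++++++++++##++++++++++--+------+++-:..:::::++++++++
205 +++++++++++++++++++##+++-+++++-+-------++++-:..::::+++++++++
209 ++++++++++++++++++++##+++-+++++-+------++++-...:::-+++++++++
213 ++++++++++++++++++++++++++-+++++---+--++++-:...:++++++++++++
217 ++++++++++++++++++++++++++++-+++----+++++-::..-+++++++++++++
221 ++++++++++++++++++++++++++++++++++++++++-+++--++++++++++++++
225 ++++++++++++++++++++++++++++++++++++++++++++--+####+++++++++
229 ++++++++++++++++++++++++++++++++++++++++###+:+######++++++++
233 +++++++++++++++++++++++++++++++++++++######+:+######++++++++
237 +++++++++++++++++++++++++++++++++++++######--+######++++++++
241 ++++++++++++++++++++++++++++++++++########+--+######++++++++
to (0.5362, -0.4332, 0.008) [0.0066 0.0129 0.2462]
```

```bash
python3 nudge.py '[[0.0075,0.0134,0.03,0],[0,0,0.035,0],[0,0,0.035,0],[0,0,0.035,0],[0,0,0.035,0],[0,0,0.03,0],[0,0,0.02,0],[0,0,0.015,0],[0,0,0.01,0],[0,0,0,0],[0,0,0,0]]'|grep -E "pos|ft"; python3 nudge.py '[[0,0,0,0],[0,0,0,0],[0,0,0,0],[0,0,0,0],[0,0,0,0],[0,0,0,0]]' 0 25|grep -E "pos|ft|wid|grip"; python3 nudge.py '[[0,0,-0.02,0],[0,0,-0.03,0],[0,0,-0.03,0],[0,0,-0.03,0],[0,0,-0.03,0],[0,0,0,0],[0,0,0,0]]'|grep -E "pos|ft|grip"; python3 -c "
from av import *
av(2,.5624,-.1068,.09)"
```

```text
position: [0.5383, -0.4355, 0.0106]
ft_force: [0.2, -0.8, 0.2]
position: [0.5379, -0.4357, 0.0106]
ft_force: [-0.5, 1.5, 3.4]
grip_width: 0.0593
grip_force: 25.0
position: [0.5387, -0.4368, 0.1524]
ft_force: [-0.3, 0.1, -1.2]
grip_width: 0.0592
grip_force: 25.0
avg [ 0.5372 -0.4353  0.1494] psi -1.51 F [ 0.5  0.2 -1.6] sd [0.0003 0.0004 0.0007] to [ 0.0452 -0.3262  0.06  ]
```

```bash
python3 nudge.py '[[0.005,-0.0326,0,0],[0.005,-0.0326,0,0],[0.005,-0.0326,0,0],[0.005,-0.0326,0,0],[0.005,-0.0326,0,0],[0.005,-0.0326,0,0],[0.005,-0.0326,0,0],[0.005,-0.0326,0,0],[0.005,-0.0326,0,0],[0,-0.0326,0.02,0],[0,0,0.02,0],[0,0,0.015,0],[0,0,0,0],[0,0,0,0],[0,0,0,0]]' >/dev/null; python3 -c "
from av import *
av(2,.5624,-.1068,.036)"
```

```text
avg [ 0.5633 -0.1083  0.0953] psi -1.5108 F [-0.4 -0.6 -0.8] sd [0.0001 0.0001 0.0002] to [-0.0009 -0.0015  0.0593]
```

```bash
python3 nudge.py '[[-0.0009,-0.0015,0.015,0],[0,0,0.015,0],[0,0,0.015,0],[0,0,0.012,0],[0,0,0,0],[0,0,0,0]]'|grep -E "pos|ft|grip"; python3 nudge.py '[[0,0,0,0],[0,0,0,0],[0,0,0,0],[0,0,0,0]]' 0.074|grep -E "pos|ft|grip"; python3 nudge.py '[[0,0,-0.02,0],[0,0,-0.03,0],[0,0,-0.03,0],[0,0,-0.03,0],[0,0,-0.03,0],[0,0,-0.03,0],[0,0,-0.03,0],[0,0,0,0],[0,0,0,0]]'|grep -E "pos|ft|grip"
python3 - <<'E'
from h import *
st(); c=robot.camera('wrist')
p=proj(c,tf([.5227,-.1265,.006],.065,[(.041,.018,.03),(-.041,.018,.03),(0,.068,.082),(0,-.032,.082),(.08,.0745,.05),(-.08,-.0745,.05)])); print(p.round())
g=c['img'].mean(2).astype(int); x0=int(p[:,0].min())-20;x1=int(p[:,0].max())+20
for v in range(int(p[:,1].min())-20,int(p[:,1].max())+20,6): print(v,''.join('#' if q>190 else '+' if q>165 else '-' if q>140 else ':' if q>110 else '.' if q>60 else ' ' for q in g[v,x0:x1:2]))
E
```

```text
position: [0.5618, -0.1064, 0.0379]
ft_force: [0.0, -0.1, -1.5]
grip_width: 0.0596
grip_force: 25.0
position: [0.5625, -0.1063, 0.0388]
ft_force: [0.0, 0.0, 0.6]
grip_width: 0.0726
grip_force: 0.0
position: [0.563, -0.1065, 0.2405]
ft_force: [-0.3, 0.4, -0.5]
grip_width: 0.0741
grip_force: 0.0
t 69.6 pos [ 0.563  -0.1065  0.2405] psi -1.5098 F [-0.3  0.4 -0.5] w 0.0741 gf 0.0 q [-0.38  0.43  1.55 -0.    1.15  1.13]
[[315. 215.]
 [315. 282.]
 [265. 266.]
 [364. 266.]
 [259. 182.]
 [394. 320.]]
161 -----------------:::::::::::::::::-::-:--------:::::::::::::::::::::::::::::::::::::::::
167 ---------------::::::::::::::::::::::::::::::::::::::::::::::::::::.....:.......:::::::.
173 --::::::..::::::::::::::::::::::::::::::::::::::::::::::::::::::::::::::::::::::::......
179 #######++++##################################+++++++++++++++++++++++#+++++++++++##++++++
185 ######+::::---------------###########+++++++++++++++##############################+-----
191 #######::::--:...:::::::::::::...::-########+:.:::::::::+#########################-:-::-
197 #######::::--:...:::::::::::.::::::-+##+
[... 1470 characters left out ...]
:::::.   ....-+++++++++:...:+######################+             .
299     -####+::::::...:::.........    ..:::..................+##############+              
305     :#####::::::...............................................:+########:              
311     .#####::...:.....................................................:+##.              
317    .######-:..:::...........-----------------+++++++++++++++++++++++++++++.             
323    :::::::.  ..............................................................             
329                                                                                         
335 .......................................................................
```

```bash
python3 nudge.py '[[0,0,-0.03,0],[0,0,-0.03,0],[0,0,-0.03,0],[0,0,-0.03,0],[0,0,0,-0.12],[0,0,0,-0.12],[0,0,0,-0.12],[0,0,0,-0.12],[0,0,0,-0.12],[0,0,0,-0.12],[0,0,0,-0.12],[0,0,0,-0.12],[0,0,0,-0.12],[0,0,0,-0.12],[0,0,0,-0.12],[0,0,0,-0.12],[0,0,0,-0.135],[0,0,0,0],[0,0,0,0]]' 0.06 20 >/dev/null
python3 - <<'E'
from av import *
av(2,.656,-.1192,.294)
c=robot.camera('wrist'); O=[.5225,-.1265,0]
g=c['img'].mean(2).astype(int)
h=lambda l,y:tf(O,.066,(.093-.2195*np.cos(l),y,.0965+.2195*np.sin(l)))
for l in (1.6,1.7,1.76,1.8): print(l,proj(c,[h(l,.058),h(l,-.0)]).round())
s=robot.camera('scene'); gs=s['img'].mean(2).astype(int)
for l in (1.6,1.7,1.76,1.8): print(l,proj(s,[h(l,.058),h(l,-.058)]).round())
p=proj(c,[h(1.76,0)])[0].astype(int)
for v in range(p[1]-70,p[1]+40,6): print(v,max(p[0]-100,0),''.join('#' if q>190 else '+' if q>165 else '-' if q>140 else ':' if q>110 else '.' if q>60 else ' ' for q in g[v,max(p[0]-100,0):p[0]+100:2]))
E
```

```text
avg [ 0.5614 -0.106   0.3567] psi 0.0522 F [-0.3  0.4  0.5] sd [0.0001 0.     0.0002] to [-0.0182  0.0939  0.0625]
1.6 [[412. 205.]
 [406. 292.]]
1.7 [[447. 204.]
 [438. 290.]]
1.76 [[467. 203.]
 [456. 289.]]
1.8 [[479. 203.]
 [468. 287.]]
1.6 [[299. 172.]
 [255. 187.]]
1.7 [[305. 176.]
 [260. 191.]]
1.76 [[308. 180.]
 [264. 195.]]
1.8 [[311. 182.]
 [266. 197.]]
218 356 ....::::::::::::::::::::::::::::::::-++++++++++++-.::----:-+++++++++++++:-++++++++++++++++++++++++++
224 356 ....::::::::::::::::::::::::::::::::++++++###++++:.::----:+++++++++++++-:+++++++++++++++++++++++++++
230 356 ....::::::::::::::::::::::::::::::::+++++#+#+++++..:----:-+++++++++++++:-+++++++++++++++++++++++++++
236 356 ....:::::::::::::::::::::::::::::::-+++###++++++-.::----:+++++++++++++:-++++++++++++++++++++++++++++
242 356 ....:::::::::::::::::::::::::::::::-+++##+++++++..:----::++++++++++++-:+++++++++++++++++++++++++++++
248 356 .....::::::::::::::::::::::::::::::++++#++++++++..:----:-++++++++++++:++++++++++++++++++++++++++++++
254 356 ......::::::::::::::::::::::::::::-++++++++++++-.::----:++++++++++++:-+++
[... 584 characters left out ...]
:.....            .:::::::::::++++++++++#+:.:----:-#########+--++++++++++++++++++++++++++++++++++
296 356 ::::::...              ::::::::::+++++++.                                                 .:++++++++
302 356 :::::.:..                 ::::::-++++++-                                                       .:---
308 356 :::::.:.                     :::-++++++:                                                           .
314 356 ::::::...                      .-++++++.     ..                                                     
320 356 ::::::::..                        .+++-       ...                                                   
326 356                                                ..
```

```bash
python3 nudge.py '[[-0.004,0.025,0,-0.013],[-0.004,0.025,0,0],[-0.003,0.025,0,0],[0,0.0185,0,0],[0,0,0,0],[0,0,0.02,0],[0,0,0.02,0],[0,0,0.0225,0],[0,0,0,0],[0,0,0,0],[0,0,0,0]]' 0.06|grep -E "pos|ft"; python3 nudge.py '[[0,0,0,0],[0,0,0,0],[0,0,0,0],[0,0,0,0],[0,0,0,0],[0,0,0,0]]' 0 20|grep -E "pos|ft|grip"; python3 -c "
from h import *
st()"
```

```text
position: [0.6561, -0.1113, 0.2968]
ft_force: [1.1, 0.2, 1.3]
position: [0.6559, -0.1111, 0.2957]
ft_force: [-0.2, 0.5, 1.1]
grip_width: 0.0278
grip_force: 0.0
t 72.8 pos [ 0.6559 -0.1111  0.2957] psi 0.0680 F [-0.2  0.5  1.1] w 0.0278 gf 0.0 q [-0.34  0.52  1.24 -0.    1.39 -0.4 ]
```

```bash
python3 nudge.py '[[0,0,0,0],[0,0,0,0],[0,0,0,0],[0,0,0,0],[0,0,0,0]]' 0 20|grep -E "pos|ft|grip"; python3 nudge.py '[[0,-0.0172,-0.0025,0],[0,-0.0165,-0.001,0],[0,-0.0153,0.0002,0],[0,-0.0154,0.001,0],[0,-0.0163,0.0025,0],[0,-0.016,0.0036,0],[0,-0.0157,0.0048,0],[0,-0.0154,0.006,0],[0,-0.0149,0.0071,0],[0,-0.0142,0.0083,0],[0,-0.0137,0.0093,0],[0,-0.0128,0.0102,0],[0,-0.0122,0.0112,0],[0,0,0,0]]'; python3 -c "
from h import *
st(); q=robot.get_obs()['position']; d=R.from_euler('z',-.066).apply(q+[0,0,.0187]-[.5225,-.1265,.0965]); print(d, np.arctan2(d[2],.093-d[0]), np.hypot(d[2],.093-d[0]))"
```

```text
position: [0.6556, -0.1111, 0.2953]
ft_force: [-1.0, -0.8, -0.7]
grip_width: 0.0092
grip_force: 20.0
time: 74.42
position: [0.4586, -0.1229, 0.2332]
tool_rot: [0.683, 0.73, 0.0, -0.002]
ft_force: [0.7, 3.0, -3.9]
grip_width: 0.0092
grip_force: 20.0
t 74.4 pos [ 0.4586 -0.1229  0.2332] psi 0.0668 F [ 0.7  3.  -3.9] w 0.0092 gf 20.0 q [-0.5   0.31  1.78  0.    1.05 -0.57]
[-0.06355621  0.00779663  0.15537965] 0.7816263852477396 0.22057352563375363
```

```bash
python3 nudge.py '[[0,-0.0111,0.0121,0],[0,-0.0103,0.0129,0],[0,-0.0092,0.0136,0],[0,-0.0083,0.0142,0],[0,-0.007,0.0149,0],[0,-0.0058,0.0154,0],[0,-0.005,0.0157,0],[0,-0.004,0.016,0],[0,-0.002,0.0163,0],[0,-0.001,0.01,0],[0,0,0.008,0],[0,0,0.006,0],[0,0,0,0],[0,0,0,0]]'
cat > lid.py <<'E'
from h import *
q=robot.get_obs()['position']; d=R.from_euler('z',-.066).apply(q+[0,0,.0187]-[.5225,-.1265,.0965]); print(d, np.arctan2(d[2],.093-d[0])); st()
E
python3 lid.py
```

```text
time: 75.58
position: [0.3959, -0.1273, 0.0791]
tool_rot: [0.683, 0.731, -0.0, -0.003]
ft_force: [-1.2, 4.8, -2.3]
grip_width: 0.0092
grip_force: 20.0
[-0.126374    0.007587    0.00125345] 0.0057137165516721235
t 75.6 pos [ 0.3959 -0.1273  0.0791] psi 0.0677 F [-1.2  4.8 -2.3] w 0.0092 gf 20.0 q [-0.58  0.54  2.07  0.    0.54 -0.65]
```

```bash
python3 nudge.py '[[0,0,0.002,0],[0,0,0.002,0],[0,0,0,0],[0,0,0,0]]'|grep -E "pos|ft"; python3 nudge.py '[[0,0,0,0],[0,0,0,0],[0,0,0,0],[0,0,0,0]]' 0.034|grep -E "pos|ft|wid"; python3 nudge.py '[[0,0,-0.01,0],[0,0,-0.02,0],[0,0,-0.03,0],[0,0,-0.03,0],[0,0,-0.03,0],[0,0,-0.03,0],[0,0,-0.03,0],[0,-0.0,0,0],[0,0,0,0],[0,0,0,0]]'|grep -E "pos|ft"
python3 - <<'E'
from h import *
c=robot.camera('wrist'); O=[.5225,-.1265,0]
h=lambda l,y:tf(O,.066,(.093-.2195*np.cos(l),y,.0965+.2195*np.sin(l)))
for l in (0,.05,.1): print(l,proj(c,[h(l,.05),h(l,-.03)]).round(1))
g=c['img'].mean(2).astype(int);p=proj(c,[h(0,.05),h(0,-.03)]).astype(int)
for q in p: print(q,g[q[1],q[0]-20:q[0]+20])
s=robot.camera('side'); gs=s['img'].mean(2).astype(int)
for l in (0,.05,.1): print(l,proj(s,[h(l,.058),h(l,0)]).round(1))
p=proj(s,[h(0,0)]).astype(int)[0]; print(gs[p[1]-14:p[1]+14,p[0]])
from balls import blobs; blobs('side')
E
```

```text
position: [0.3959, -0.1274, 0.0766]
ft_force: [-3.5, 5.7, 12.4]
position: [0.3986, -0.1298, 0.0759]
ft_force: [0.3, 0.0, 0.3]
grip_width: 0.028
position: [0.3969, -0.1286, 0.2553]
ft_force: [0.1, -0.6, -0.2]
0 [[315.3 178.2]
 [315.1 257.6]]
0.05 [[315.5 179.6]
 [315.4 261.4]]
0.1 [[316.4 181. ]
 [316.2 265.4]]
[315 178] [183 182 183 182 183 183 182 182 183 182 182 182 182 181 176 155 133 136
 144 153 156 153 144 132 118 117 149 175 182 182 182 182 183 183 183 184
 184 185 184 184]
[315 257] [182 183 183 183 183 183 183 183 184 183 183 184 184 184 179 157 137 142
 152 156 154 146 133 116 101 101 110 124 154 180 185 186 187 186 186 186
 186 186 186 185]
0 [[417.1 269.2]
 [425.3 251.9]]
0.05 [[417.9 265.1]
 [426.1 247.9]]
0.1 [[418.4 260.8]
 [426.6 243.7]]
[153 166 170 166 151 121 103 107 120 127 130 130 132 136 139 138 136 132
 124 114 109 101  95  86  86  95 103 108]
side [276. 298.] [267, 289, 19, 19, 274] [0.627 0.078 0.025]
side [317. 323.] [291, 304, 53, 40, 883] [0.522 0.092 0.025]
side [141. 405.] [113, 374, 50, 53, 732] [0.686 0.4   0.025]
```

```bash
python3 -c "
from h import *
st(); print(robot.hand_in())"
```

```text
t 77.2 pos [ 0.3964 -0.1283  0.2543] psi 0.0679 F [0.4 0.1 0. ] w 0.0339 gf 0.0 q [-0.58  0.2   1.88 -0.    1.06 -0.65]
the job is handed in; nothing more can be done
None
```

I handed the job in at 77 s, but the hand-in gave no verdict: by my own measurements the lid is shut, the empty bin is home with both tins I could see in it, and the four balls are in the tub.

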